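Pile two culture dishes on the touch-start shaker and keep it pressed

ROBOT

A 6-joint arm with a two-finger parallel gripper is mounted at the origin on the work surface. World frame = base frame: x ahead of the robot, y to its left, z up, the work surface at z = 0. Lengths are in m, angles in degrees, forces in N, time in s.
With the tool pointing down it reaches from about 0.4 to 0.925 m from the base axis. Payload 3.4 kg.
Tool frame: the origin (TCP) lies between the finger pads; the fingertips stand manip.tcp_to_tips ahead of it and the grasp point (between the pads) lies 5 mm behind it (manip.tcp_to_tips is the distance from the TCP to the fingertips, in m); z points along the fingers, x is the direction in which the jaws open and shut, and the axes are right-handed (so a half turn about z gives the same grasp; the last joint's range is limited). The gripper opens to 85 mm and grips with 20 to 120 N. Pads are 22 mm wide; open, the fingers measure 114 mm over their backs; the gripper's body (76 mm by 85 mm) begins 54 mm behind the grasp point. The pads swing forward as they close: fully open they stand 13 mm farther back than shut.
Start: joints at [61.392, 17.578, 86.31, -0, 76.112, -4.211], TCP at [0.238, 0.524, 0.211] pointing down, gripper open.
Joint ranges: [-179.03, 179.03], [-60, 130.46], [8.19, 133.38], [-81.62, 261.62], [5.75, 156.47], [-153.77, 153.77]. Speed limits (degrees/s): [147.25, 147.25, 180, 180, 180, 180].

INTERFACE

Orientations are given as a 3x3 rotation matrix whose columns are the frame's x, y, z axes.
In Python, from rig import manip gives the robot as it stands.
- The arm moves only by the tool move_arm, never from a script. Its arguments are lists of equal length, an entry for each row: "linear": the shift along the tool's x, y, z in m, a list of three; "rotation": the turn, a rotation vector about the tool's x, y, z in rad, a list of three; "fingers": the finger opening in m, from 0 to 0.0854. A call has 1 to 10 rows; each row shifts and turns the pose as measured when the row begins, along the tool's axes as they then stand; what a row does not reach is not made up. A row lasts 1/10 s, in which the tool goes at most 50 mm and 8.59 degrees, less where a joint would pass 70% of its speed; a pose out of reach is approached as far as the arm can. A call is refused whole if a number of a shift passes 0.05 or a number of a turn 0.15, either way. A call with a gripper value outside its range is refused whole. The fingers move at their own pace and stop on an object; the grip force is fixed at half the most. Time passes only in rows, so rows that do not move let the fingers close. It gives the time, the measured TCP pose, the force and the opening at its end, in the units of the state.
- manip.read_state(): the state, without advancing time (a new reading comes with each control period).
- manip.get_image(name): name is "side" or "top" or "wrist"; returns (picture, depth): 480x640x3 uint8, red, green, blue; 480x640 float32, m along the optical axis (not along the pixel's ray), 0 where there is no reading.
- manip.camera_params(name): a dict with "K" (3x3 intrinsics, pixels), "position" and "attitude" of the camera in the world; the wrist camera has in their place "T_tool_cam" (4x4, takes a point from camera to tool coordinates, whose origin is the TCP and whose axes are the tool frame's). Camera axes: x right, y down, z forward; pixel columns grow to the right and rows downward; lengths in m; the calibration is good to about 2 mm. A picture is of the moment at which its call begins: read the wrist's pose just before it. camera_params takes no time and is no camera call.
- manip.hand_in(): hands the job in, once; it reports no verdict.
Trained networks look in the newest picture that a camera, given by its name, has taken for a name from the list of things; names that differ only in an ending like _2 or _b are one class to them, and where a whole thing is asked for, a point or a joint stands for the part that bears it (a point fixed in the world has none). Each returns a list of dicts, best first, with "score" (0 to 1); they miss things now and then, are a little off and sometimes report something else, mostly with a low value. They report only what shows in the picture. A call takes as long as a camera call. They do not tell look-alikes from the thing itself.
- manip.boxes_of(name, camera): "extent" ([left, top, right, bottom] in pixels, round what is visible of it).
- manip.tip_of(name, camera): "pixel" ([row, column] in pixels: a listed point, or the origin of a listed thing).
The state is a dict: "t": time; "joint_pos": joint angles; "joint_velocities": joint speeds; "effort": joint torques, N m; "eef_pos": TCP position; "tcp_rot": TCP orientation; "contact_force": force on the tool from outside, world axes, zero at the start; "wrist_torque": the same for the moment, N m; "width": finger opening in m.
Only numpy, scipy, OpenCV 4.12 (cv2) and the standard library are available. Lean on these libraries where they do the work, as an engineer would, in place of code of your own. Each camera call takes 0.05 s, during which the arm holds its last target.

TASK

Set the deeper square dish in the middle of the shaker's sprung platform with its edges parallel to the platform's, then put the shallower square dish squarely on top of it, edges in line. Then press down on the top dish until the platform has sunk about 8 mm, half of its travel and never down to its stop, and finish while still holding it pressed there. Keep both dishes upright and leave the bottle, the slide box and the round dish where they stand.

Things in the scene. Friction and masses are not known exactly. Their poses are not given: they have to be found in the camera images.
- deep_dish: The deeper of the two square culture dishes, closed and taped shut, white rim and a frosted pale top: lid 56 x 56 mm, base 52 x 52 mm (the lowest 6 mm), 24 mm high in all, flat on top, about 45 g. Origin: centre of its underside; z up, x and y parallel to its edges. Starts flat on the bench to the robot's left or right, turned by any amount.
- shallow_dish: The shallower square culture dish, same look: lid 56 x 56 mm, base 52 x 52 mm (the lowest 6 mm), 14 mm high in all, flat on top, about 35 g. Origin: centre of its underside; z up, x and y parallel to its edges. Starts flat on the bench on the other side.
- platform_top (a point): Centre of the top face of the shaker's platform, a 72 x 72 mm square aluminium plate with a dark rubber top, 82 mm above the bench when not pressed. z up, x and y parallel to the platform's edges; it sinks with the platform. The shaker's cream housing below is fixed, 150 x 130 mm and 50 mm high, with the platform at its centre and parallel to it.
- platform (a joint): How far the platform has been pressed straight down, m: 0 = up, 0.016 = on its stop. A spring pushes it up: it starts to sink under about 3 N on top (the two dishes alone do not move it), at 0.008 m it takes about 9 N, at 0.016 about 14 N, weight of the dishes included.
- reagent_bottle: Bystander: small amber bottle, 42 mm in diameter, 75 mm high. Origin: centre of its underside.
- slide_box: Bystander: closed grey slide box, 74 x 98 mm, 32 mm high. Origin: centre of its underside.
- round_dish: Bystander: round closed dish, 58 mm in diameter, 15 mm high. Origin: centre of its underside.
Things that resemble listed ones, but are neither listed nor needed, are in the scene too. Leave any green look-alike of the shallow_dish alone. What is shaped like the deep_dish but green or pink is not meant.

How it is judged (in metres and radians):
On the way, in this order (a step that is already met when the one before it is completed fails the run):
1. the deep dish lies centred and squared on the platform (horizontal distance between deep_dish and platform_top below 0.006 m and z of deep_dish in the frame of platform_top between -0.003 and 0.003 m and (angle between the x axis of deep_dish and the x axis of platform_top, either way round below 0.14 rad or angle between the x axis of deep_dish and the y axis of platform_top, either way round below 0.14 rad) and angle between deep_dish's own z axis and vertical below 0.08 rad), for 0.2 s.
2. the shallow dish lies squarely on the deep dish (all of step 1 and horizontal distance between shallow_dish and deep_dish below 0.006 m and z of shallow_dish in the frame of deep_dish between 0.021 and 0.027 m and (angle between the x axis of shallow_dish and the x axis of deep_dish, either way round below 0.14 rad or angle between the x axis of shallow_dish and the y axis of deep_dish, either way round below 0.14 rad) and angle between shallow_dish's own z axis and vertical below 0.08 rad), for 0.2 s.
At the end, for the whole second after the job is handed in: Both dishes are piled on the platform: each centred on what it lies on within 6 mm, edges parallel within 0.14 rad, flat; the platform is held 5 to 11 mm down by the fingers pressing on the shallow dish with more than 3 N (all of step 2 and value of joint platform between 0.005 and 0.011 m and contact force between the fingers and shallow_dish above 3 N); the arm keeps its last pose, push and grip.
It fails at once if the platform was pushed down to its stop (value of joint platform above 0.0148 m).
It fails at once if a dish was tipped (angle between any of deep_dish, shallow_dish's own z axis and vertical above 0.6 rad).
It fails at once if a bystander was moved (distance of any of reagent_bottle, slide_box, round_dish from where it was at the start of the episode above 0.03 m).
It also fails if it takes over 58 s, if anything falls off the work surface, if the arm or the gripper's body presses on something with over 40 N, if the wrist force passes 120 N, or if a joint passes its speed limit or range.

## Working session

There is one attempt and no reset: what is moved stays moved. The work goes in short steps, Python scripts to look and compute and a tool call to move; the robot and the scene stay as the last step left them, time stands still between calls to the robot, and variables do not carry over. Pictures are saved under pics/ and viewed, and the job is handed in when it is done.

Besides the shell and the picture viewer there is one more tool, called after "Request:" by a JSON object that holds its "name" and its "arguments", one argument or row to a line. move_arm: Moves the arm, as the interface text tells. Its arguments: {"type":"object","properties":{"linear":{"type":"array"},"rotation":{"type":"array"},"fingers":{"type":"array"}},"required":["linear","rotation","fingers"]}

```bash
mkdir -p pics; ls; python3 - <<'E'
from rig import manip
import cv2,numpy as np
s=manip.read_state();print(s, manip.tcp_to_tips)
for c in("side","top","wrist"):
    im,d=manip.get_image(c);cv2.imwrite(f"pics/{c}0.png",im[:,:,::-1]);np.save(f"pics/{c}0.npy",d)
    print(c,manip.camera_params(c))
E
```

```text
pics
{'t': 0.0, 'joint_pos': array([ 6.13911636e+01,  1.76232012e+01,  8.63829561e+01,  1.42911598e-03,
        7.61109906e+01, -4.21178822e+00]), 'joint_velocities': array([-0.0504193 , -0.06403777,  0.01529007, -0.06823225, -0.01832466,
       -0.00613011]), 'effort': array([-1.06507883e-03, -4.57544875e+01, -2.51920170e+01, -5.45876492e-05,
        1.35146768e-02,  2.84159648e-05]), 'eef_pos': array([0.23717559, 0.52300303, 0.20957782]), 'tcp_rot': array([[ 4.13061968e-01,  9.10702372e-01, -1.00027485e-03],
       [ 9.10700643e-01, -4.13063142e-01, -1.78339245e-03],
       [-2.03731641e-03, -1.74299354e-04, -9.99997909e-01]]), 'contact_force': array([-0.37230895, -0.14744028, -0.45436367]), 'wrist_torque': array([-0.02257168,  0.03249301,  0.03801639]), 'width': 0.08555024558703178} 0.014
side {'K': array([[489.71970882,   0.        , 324.63690244],
       [  0.        , 489.71970882, 228.90143822],
       [  0.        ,   0.        ,   1.        ]]), 'position': array([ 0.56472004, -0.86042905,  0.69276852]), 'attitude': array([[ 0.99617015, -0.05598818,  0.06715922],
       [-0.
[... 325 characters left out ...]
y([[ 1.74810531e-04, -9.92326542e-01,  1.23644669e-01],
       [-9.99999421e-01, -3.04795174e-04, -1.03236082e-03],
       [ 1.06212534e-03, -1.23644417e-01, -9.92326020e-01]])}
wrist {'K': array([[358.45673964,   0.        , 318.89998668],
       [  0.        , 358.45673964, 240.96823962],
       [  0.        ,   0.        ,   1.        ]]), 'T_tool_cam': array([[ 9.99999225e-01, -7.26461424e-04, -1.01122275e-03,
        -4.13612049e-04],
       [ 9.78834405e-04,  9.60620672e-01,  2.77861415e-01,
        -7.11804860e-02],
       [ 7.69545884e-04, -2.77862189e-01,  9.60620639e-01,
        -1.63387275e-01],
       [ 0.00000000e+00,  0.00000000e+00,  0.00000000e+00,
         1.00000000e+00]])}
```

View pics/top0.png

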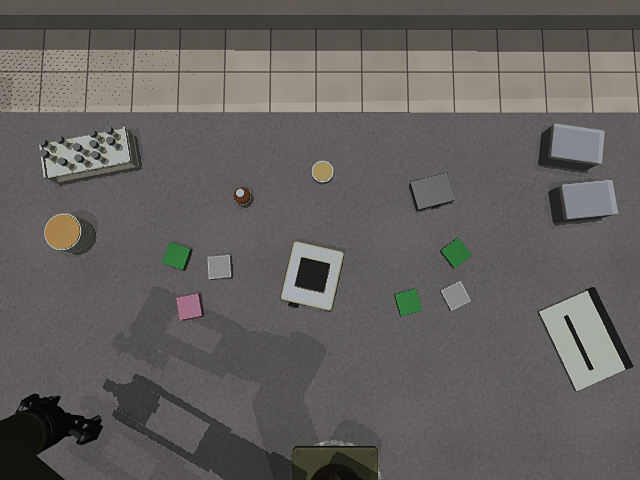

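View pics/side0.png

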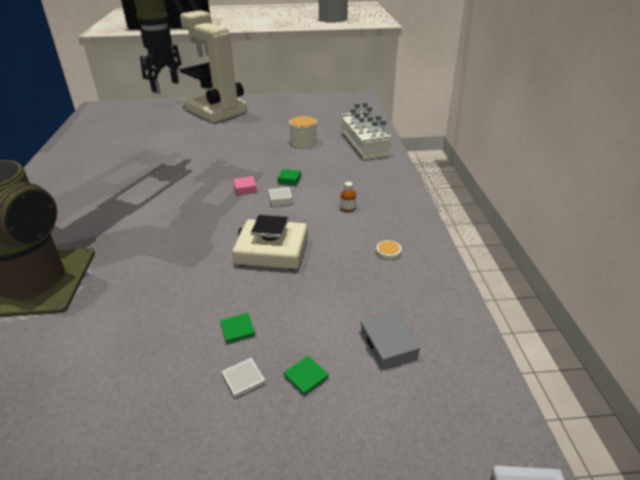

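View pics/wrist0.png

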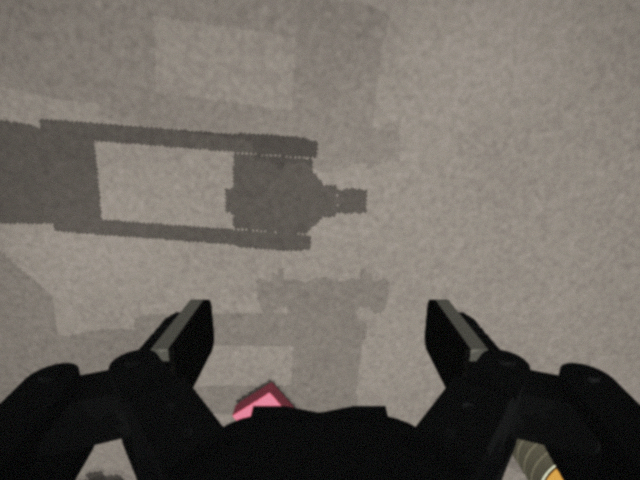

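Side view: the white dishes are at (280,197) and (243,377). Top view: candidates are white (219,266) and white (456,296). Green (177,256), (456,252), (408,302) and pink (189,306) are look-alikes. Next I'll measure and enlarge.

```bash
cat > h.py <<'E'
import numpy as np,cv2
from rig import manip
def cloud(cam,d,state=None):
    p=manip.camera_params(cam);K=p["K"]
    v,u=np.mgrid[0:480,0:640]
    P=np.stack([(u-K[0,2])/K[0,0]*d,(v-K[1,2])/K[1,1]*d,d],-1)
    if cam=="wrist":
        T=p["T_tool_cam"];P=P@T[:3,:3].T+T[:3,3]
        return P@state["tcp_rot"].T+state["eef_pos"]
    return P@np.array(p["attitude"]).T+p["position"]
def rect(P2):
    (c,s,a)=cv2.minAreaRect((P2*1000).astype(np.float32));return np.array(c)/1000,s,a
E
python3 - <<'E'
from h import *
im=cv2.imread("pics/top0.png");d=np.load("pics/top0.npy");W=cloud("top",d)
big=[]
for n,(u,v) in dict(L=(219,266),R=(456,296),plat=(312,275)).items():
    sub=im[v-25:v+25,u-25:u+25];w=W[v-25:v+25,u-25:u+25];g=sub.astype(int)
    big.append(cv2.resize(im[v-30:v+30,u-30:u+30],(260,260),interpolation=cv2.INTER_NEAREST))
    m=(g.min(2)>130) if n!="plat" else (g.max(2)<70)&(w[...,2]>.068)
    k,l,st,_=cv2.connectedComponentsWithStats(m.astype(np.uint8));i=1+st[1:,4].argmax();m=l==i
    p=w[m];z=np.median(p[:,2]);print(n,m.sum(),"z",z,np.percentile(p[:,2],[5,95]),rect(p[:,:2]),p.mean(0))
cv2.imwrite("pics/crop0.png",np.hstack(big))
print("bench",np.median(W[330:360,350:450,2]))
for n in("deep_dish","shallow_dish","platform_top"):
    for c in("top","side"): print(n,c,[(np.round(x['pixel']),round(x['score'],2)) for x in manip.tip_of(n,c)][:5])
E
```

```text
L 490 z 0.02438040637695682 [0.01958978 0.02853988] (array([0.51725067, 0.18348759]), (287.725830078125, 65.73792266845703), 78.87886810302734) [0.53692976 0.28528612 0.03187012]
R 488 z 0.014682385734756331 [0.01001159 0.01927599] (array([ 0.44690302, -0.14982166]), (69.0096664428711, 391.4784851074219), 7.013254642486572) [ 0.46598089 -0.30053739  0.03015698]
plat 875 z 0.08217219490553318 [0.07803469 0.08629806] (array([0.50542065, 0.05541186]), (70.927490234375, 90.96654510498047), 77.21429443359375) [0.51449274 0.05348568 0.08770391]
bench 0.0004644628278371865
deep_dish top [(array([307., 194.]), 0.88), (array([268., 224.]), 0.8), (array([259., 178.]), 0.66)]
deep_dish side [(array([202., 280.]), 0.9), (array([182., 286.]), 0.83), (array([193., 245.]), 0.63)]
shallow_dish top [(array([253., 452.]), 0.94), (array([300., 408.]), 0.72), (array([294., 455.]), 0.64)]
shallow_dish side [(array([380., 305.]), 0.9), (array([381., 245.]), 0.85), (array([326., 239.]), 0.82), (array([224., 272.]), 0.24)]
platform_top top [(array([271., 315.]), 0.88)]
platform_top side [(array([223., 273.]), 0.56)]
```

View pics/crop0.png

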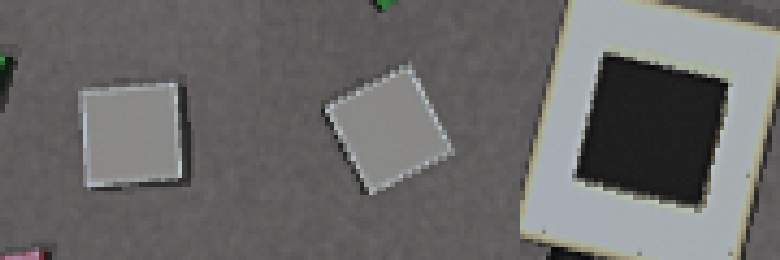

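Crop: the left white dish (top view 219,266; top face at z≈24 mm) is the deep_dish. The right one (456,296; z≈14 mm) is the shallow_dish. Both are white with a frosted top, and the look-alikes are green or pink. Next I'll get precise poses on planes of known height.

```bash
cat >> h.py <<'E'
def toplane(cam,uv,z,state=None):
    p=manip.camera_params(cam);K=p["K"]
    if cam=="wrist":
        T=p["T_tool_cam"];R=state["tcp_rot"]@T[:3,:3];o=state["tcp_rot"]@T[:3,3]+state["eef_pos"]
    else: R=np.array(p["attitude"]);o=np.array(p["position"])
    r=np.c_[np.atleast_2d(uv),np.ones(len(np.atleast_2d(uv)))]@np.linalg.inv(K).T@R.T
    return o+r*((z-o[2])/r[:,2])[:,None]
def blob(m,seed=None):
    k,l,st,_=cv2.connectedComponentsWithStats(m.astype(np.uint8));i=1+st[1:,4].argmax()
    return l==i
def report(n,cam,m,z,state=None):
    c=max(cv2.findContours(m.astype(np.uint8),0,2)[0],key=cv2.contourArea)[:,0].astype(float)
    c=cv2.convexHull(c.astype(np.float32))[:,0]
    p=toplane(cam,c,z,state);r=rect(p[:,:2]);mm=np.argwhere(m)[:,::-1];q=toplane(cam,mm,z,state).mean(0)
    print(n,"rect c",np.round(r[0],4),"size",np.round(r[1],1),"ang",round(r[2],2),"centroid",np.round(q,4));return r
E
python3 - <<'E'
from h import *
im=cv2.imread("pics/top0.png").astype(int)
for n,(u,v,z) in dict(L=(219,266,.024),R=(456,296,.014),plat=(312,275,.082)).items():
    g=im[v-25:v+25,u-25:u+25]
    m=np.zeros((480,640),bool);m[v-25:v+25,u-25:u+25]=(g.min(2)>115) if n!="plat" else (g.max(2)<80)
    report(n,"top",blob(m),z)
h=np.zeros((480,640),bool);g=im[235:315,275:350];h[235:315,275:350]=(g.min(2)>110)|(np.add.outer((np.arange(235,315)-275)**2,(np.arange(275,350)-312)**2)<400)
report("house","top",blob(h),.05)
for n,uv,z in(("bottle",(242,196),.07),("round",(322,172),.015),("box",(432,191),.032),("gr",(177,256),.024),("pink",(189,306),.024),("g2",(456,252),.014),("g3",(408,302),.014)):print(n,toplane("top",[uv],z))
E
```

```text
L rect c [0.5378 0.2872] size [56.4 55.9] ang 4.86 centroid [0.5377 0.2873 0.024 ]
R rect c [ 0.4663 -0.3052] size [57.1 55.9] ang 25.96 centroid [ 0.466  -0.3055  0.014 ]
plat rect c [0.515  0.0531] size [71.7 70.9] ang 76.18 centroid [0.5147 0.0534 0.082 ]
house rect c [0.5147 0.0538] size [125.6 145.6] ang 77.14 centroid [0.5142 0.0539 0.05  ]
bottle [[0.70718551 0.22517551 0.07      ]]
round [[0.78135592 0.02821108 0.015     ]]
box [[ 0.72798262 -0.2497219   0.032     ]]
gr [[0.56360632 0.39182258 0.024     ]]
pink [[0.43957607 0.35798074 0.024     ]]
g2 [[ 0.57476556 -0.31020032  0.014     ]]
g3 [[ 0.44941962 -0.1860223   0.014     ]]
```

```bash
cat > plan.py <<'E'
import sys,json,numpy as np
from scipy.spatial.transform import Rotation as Ro
from rig import manip
def plan(x,y,z,yaw,f,N=None):
    s=manip.read_state();R=s["tcp_rot"].copy();p=s["eef_pos"].copy();a=np.radians(yaw)
    G=np.array([[np.cos(a),np.sin(a),0],[np.sin(a),-np.cos(a),0],[0,0,-1]])
    t=np.array([x,y,z]);rv=Ro.from_matrix(R.T@G).as_rotvec();d=t-p
    if N is None:N=int(max(1,np.ceil(np.linalg.norm(d)/.048),np.ceil(np.linalg.norm(rv)/.14)))
    L=[];Q=[];st=Ro.from_rotvec(rv/N)
    for i in range(N):
        l=R.T@(d/N);L.append(np.round(l,4).tolist());Q.append(np.round(rv/N,4).tolist());R=R@st.as_matrix()
    print("t",s["t"],"d",np.round(d,4),"N",N);print(json.dumps(dict(linear=L,rotation=Q,fingers=[f]*N)))
if __name__=="__main__":
    a=[float(v) for v in sys.argv[1:]];plan(*a[:5],N=int(a[5]) if len(a)>5 else None)
E
python3 plan.py .5378 .2872 .13 4.86 .085
```

```text
t 0.45 d [ 0.3003 -0.2364 -0.0804] N 9
{"linear": [[-0.0101, 0.0412, 0.0089], [-0.0052, 0.0421, 0.0089], [-0.0002, 0.0425, 0.0089], [0.0048, 0.0422, 0.0089], [0.0097, 0.0413, 0.0089], [0.0145, 0.0399, 0.0089], [0.0191, 0.0379, 0.0089], [0.0234, 0.0354, 0.0089], [0.0274, 0.0324, 0.0089]], "rotation": [[0.0, 0.0, 0.1178], [0.0, 0.0, 0.1178], [0.0, 0.0, 0.1178], [0.0, 0.0, 0.1178], [0.0, 0.0, 0.1178], [0.0, 0.0, 0.1178], [0.0, 0.0, 0.1178], [0.0, 0.0, 0.1178], [0.0, 0.0, 0.1178]], "fingers": [0.085, 0.085, 0.085, 0.085, 0.085, 0.085, 0.085, 0.085, 0.085]}
```

Request:
{"name": "move_arm", "arguments": {
  "linear": [
    [-0.01,0.041,0.009],
    [-0.005,0.042,0.009],
    [0,0.0425,0.009],
    [0.005,0.042,0.009],
    [0.01,0.041,0.009],
    [0.0145,0.04,0.009],
    [0.019,0.038,0.009],
    [0.0235,0.0355,0.009],
    [0.0275,0.0325,0.009]
  ],
  "rotation": [
    [0,0,0.118],
    [0,0,0.118],
    [0,0,0.118],
    [0,0,0.118],
    [0,0,0.118],
    [0,0,0.118],
    [0,0,0.118],
    [0,0,0.118],
    [0,0,0.118]
  ],
  "fingers": [0.085,0.085,0.085,0.085,0.085,0.085,0.085,0.085,0.085]
}}

```text
t: 1.35
eef_pos: [0.5427, 0.2835, 0.1288]
tcp_rot: [[0.999, 0.052, 0.004], [0.052, -0.999, 0.009], [0.005, -0.009, -1.0]]
contact_force: [-0.2, 1.0, -0.2]
width: 0.085
```

```bash
python3 - <<'E'
from h import *
s=manip.read_state();im,d=manip.get_image("wrist");cv2.imwrite("pics/w1.png",im[:,:,::-1]);np.save("pics/w1.npy",d)
print(s["eef_pos"],s["tcp_rot"].round(3),s["joint_pos"].round(1))
W=cloud("wrist",d,s)
m=(im.astype(int).min(2)>115)&(np.abs(W[...,2]-.024)<.008);report("L","wrist",blob(m),.024,s)
E
python3 plan.py .5378 .2872 .07 4.86 .085
```

```text
[0.54272579 0.28352267 0.12877237] [[ 0.999  0.052  0.004]
 [ 0.052 -0.999  0.009]
 [ 0.005 -0.009 -1.   ]] [23.4 24.2 88.4  0.4 66.9 20.2]
L rect c [0.4387 0.3609] size [56.3 55.8] ang 11.09 centroid [0.4384 0.3617 0.024 ]
t 1.4 d [-0.0107  0.0086 -0.0573] N 2
{"linear": [[-0.0054, -0.0044, 0.0286], [-0.0052, -0.0046, 0.0286]], "rotation": [[-0.0022, -0.0044, -0.02], [-0.0022, -0.0044, -0.02]], "fingers": [0.085, 0.085]}
```

View pics/w1.png

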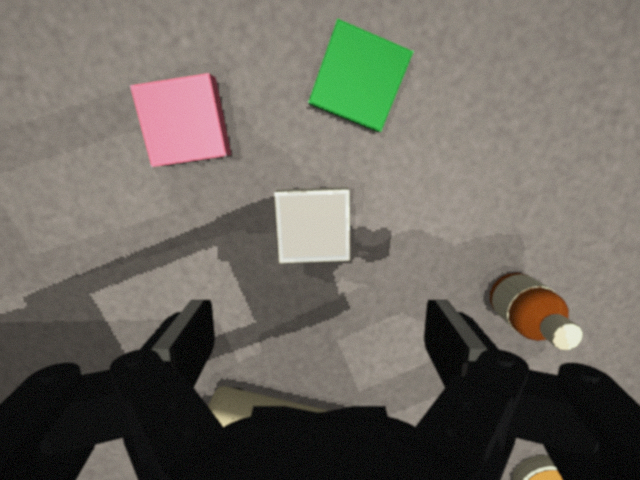

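The wrist view shows the white deep dish at (313,227), pink at (180,120) and green at (362,75). My mask picked the pink one, so I'll fix that after settling lower.

Request:
{"name": "move_arm", "arguments": {
  "linear": [
    [-0.0055,-0.0045,0.0285],
    [-0.005,-0.0045,0.0285],
    [0,0,0]
  ],
  "rotation": [
    [-0.002,-0.004,-0.02],
    [-0.002,-0.004,-0.02],
    [0,0,0]
  ],
  "fingers": [0.085,0.085,0.085]
}}

```text
t: 1.7
eef_pos: [0.5426, 0.2843, 0.0692]
tcp_rot: [[0.997, 0.079, 0.004], [0.079, -0.997, 0.001], [0.004, -0.001, -1.0]]
contact_force: [-1.1, -0.4, 0.4]
width: 0.0849
```

```bash
cat >> h.py <<'E'
def wlook(name,zt,lo=120,view=False):
    s=manip.read_state();im,d=manip.get_image("wrist");cv2.imwrite(f"pics/{name}.png",im[:,:,::-1])
    print(s["t"],s["eef_pos"].round(4),s["tcp_rot"].round(4).tolist())
    W=cloud("wrist",d,s);g=im.astype(int)
    m=(g.min(2)>lo)&(g.max(2)-g.min(2)<30)&(np.abs(W[...,2]-zt)<.007)
    m=cv2.morphologyEx(m.astype(np.uint8),cv2.MORPH_CLOSE,np.ones((5,5)))>0
    b=blob(m);report(name,"wrist",b,zt,s);print("depth z",np.median(W[b][:,2]))
    return s,im,d
E
python3 - <<'E'
from h import *
wlook("w2",.024)
E
python3 plan.py .5378 .2872 .07 4.86 .085
```

```text
1.7 [0.5426 0.2843 0.0692] [[0.9969, 0.0789, 0.0039], [0.0789, -0.9969, 0.0011], [0.0039, -0.0008, -1.0]]
w2 rect c [0.537  0.2888] size [55.7 56.3] ang 4.93 centroid [0.537  0.2896 0.024 ]
depth z 0.02395456201362607
t 1.75 d [-0.0063  0.0024 -0.001 ] N 1
{"linear": [[-0.0061, -0.0029, 0.0009]], "rotation": [[-0.0015, -0.0071, -0.0059]], "fingers": [0.085]}
```

View pics/w2.png

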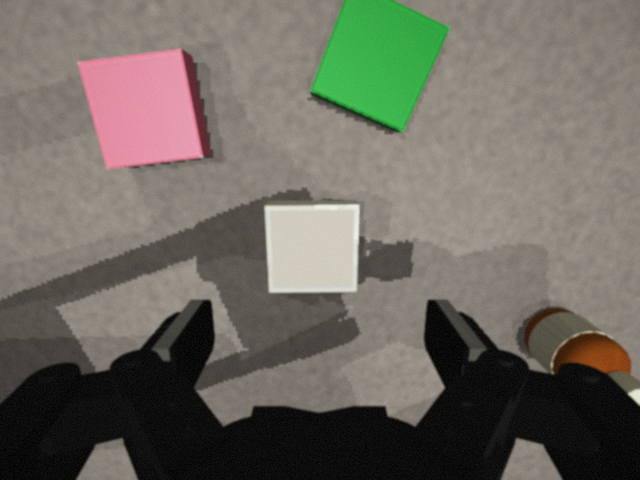

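The deep dish is at (313,248) in the wrist view, pose ≈(0.5374, 0.288), 4.9°. Centring on it and descending.

Request:
{"name": "move_arm", "arguments": {
  "linear": [
    [-0.005,-0.004,0.01],
    [0,0,0.015],
    [0,0,0]
  ],
  "rotation": [
    [-0.0015,-0.005,-0.006],
    [0,0,0],
    [0,0,0]
  ],
  "fingers": [0.085,0.085,0.085]
}}

```text
t: 2.05
eef_pos: [0.5407, 0.2908, 0.0489]
tcp_rot: [[0.996, 0.086, 0.008], [0.086, -0.996, 0.003], [0.008, -0.002, -1.0]]
contact_force: [-0.5, -0.4, 0.2]
width: 0.0847
```

```bash
python3 plan.py .5374 .288 .016 4.9 .085; sleep 0; python3 -c "
from rig import manip
for i in range(3):print(manip.read_state()['eef_pos'])"
```

```text
t 2.05 d [-0.0033 -0.0028 -0.0329] N 1
{"linear": [[-0.0038, 0.0026, 0.0328]], "rotation": [[-0.0023, -0.008, 0.0009]], "fingers": [0.085]}
[0.54066615 0.29078921 0.04885126]
[0.54066615 0.29078921 0.04885126]
[0.54066615 0.29078921 0.04885126]
```

Request:
{"name": "move_arm", "arguments": {
  "linear": [
    [-0.004,0.0025,0.012],
    [0,0,0.012],
    [0,0,0]
  ],
  "rotation": [
    [-0.0025,-0.008,0.001],
    [0,0,0],
    [0,0,0]
  ],
  "fingers": [0.085,0.085,0.085]
}}

```text
t: 2.35
eef_pos: [0.5378, 0.2895, 0.0259]
tcp_rot: [[0.996, 0.087, 0.004], [0.087, -0.996, 0.002], [0.004, -0.001, -1.0]]
contact_force: [-0.0, 0.5, -0.9]
width: 0.0853
```

```bash
python3 plan.py .5374 .288 .016 4.9 .085; python3 - <<'E'
from h import *
wlook("w3",.024)
E
```

```text
t 2.35 d [-0.0004 -0.0015 -0.0099] N 1
{"linear": [[-0.0005, 0.0015, 0.0099]], "rotation": [[-0.0012, -0.0037, 0.0014]], "fingers": [0.085]}
2.35 [0.5378 0.2895 0.0259] [[0.9962, 0.0868, 0.0036], [0.0868, -0.9962, 0.0016], [0.0037, -0.0012, -1.0]]
w3 rect c [0.537 0.289] size [55.8 55.8] ang 4.83 centroid [0.5369 0.29   0.024 ]
depth z 0.02397145735136628
```

View pics/w3.png

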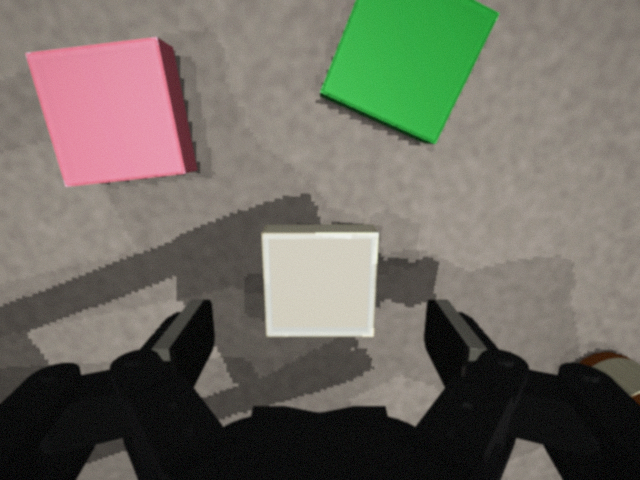

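The dish sits centred between the jaws at (320,285). Lowering and closing.

Request:
{"name": "move_arm", "arguments": {
  "linear": [
    [-0.0005,0.001,0.01],
    [0,0,0],
    [0,0,0],
    [0,0,0],
    [0,0,0],
    [0,0,0],
    [0,0,0]
  ],
  "rotation": [
    [-0.001,-0.004,0.001],
    [0,0,0],
    [0,0,0],
    [0,0,0],
    [0,0,0],
    [0,0,0],
    [0,0,0]
  ],
  "fingers": [0.085,0.085,0.05,0.05,0.05,0.05,0.05]
}}

```text
t: 3.1
eef_pos: [0.539, 0.2888, 0.0167]
tcp_rot: [[0.996, 0.085, 0.002], [0.085, -0.996, 0.001], [0.002, -0.001, -1.0]]
contact_force: [0.1, 0.0, 0.3]
width: 0.05
```

```bash
python3 - <<'E'
from h import *
wlook("w4",.024)
im,d=manip.get_image("side");cv2.imwrite("pics/s4.png",cv2.resize(im[140:260,220:380,::-1],(800,600)))
E
```

```text
3.1 [0.539  0.2888 0.0167] [[0.9964, 0.0852, 0.0021], [0.0852, -0.9964, 0.0013], [0.0022, -0.0011, -1.0]]
w4 rect c [0.537  0.2887] size [55.8 55.9] ang 4.9 centroid [0.5371 0.2899 0.024 ]
depth z 0.023966411344667326
```

View pics/w4.png

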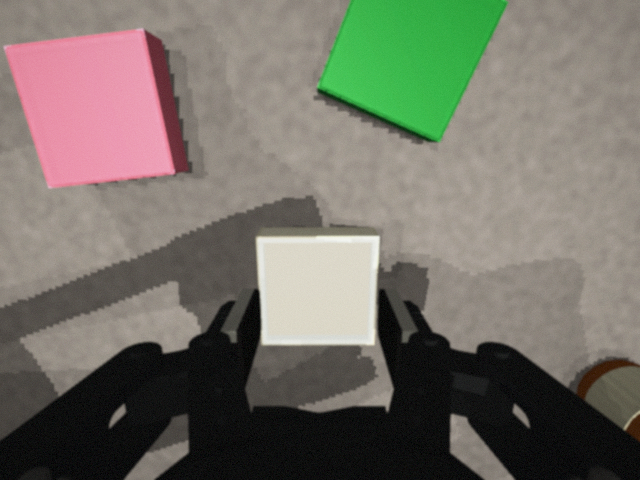

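View pics/s4.png

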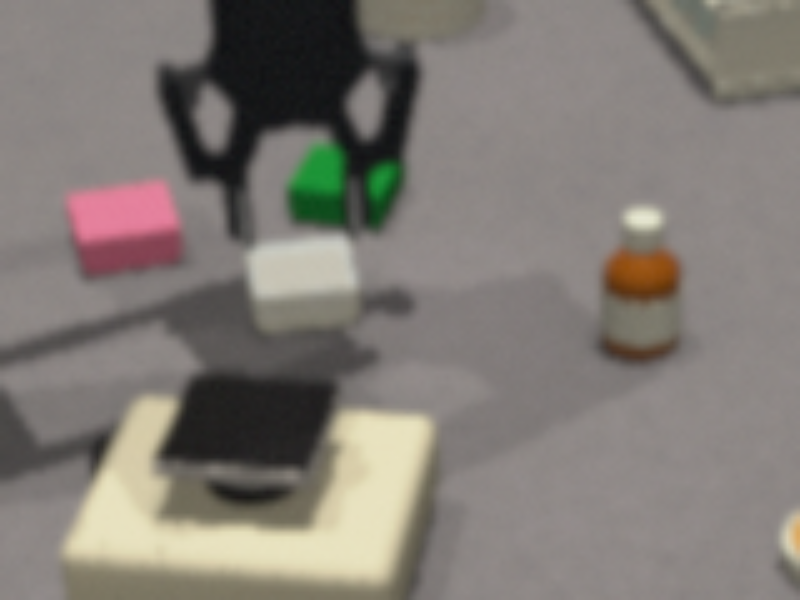

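The fingers read 50 mm, less than the 56 mm dish, and in the side crop they end above and behind it (tips (240,235) and (365,230)). So they closed without gripping it. I'll measure the tips from depth.

```bash
python3 - <<'E'
from h import *
s=manip.read_state();im,d=manip.get_image("wrist");W=cloud("wrist",d,s)
T=(W-s["eef_pos"])@s["tcp_rot"]
for c in (235,240,245,250,254,258,262,380,384,388,392,396,400):
    print(c,[tuple((T[r,c]*1000).round(0).astype(int)) for r in (285,292,300,310,325,340)])
print(s["width"],s["eef_pos"])
ims,ds=manip.get_image("side");S=cloud("side",ds)
for (u,v) in ((268,186),(268,182),(292,183),(293,180),(280,193)):print((u,v),S[v,u].round(3),ims[v,u])
E
```

```text
235 [(np.int64(-47), np.int64(7), np.int64(17)), (np.int64(-47), np.int64(10), np.int64(16)), (np.int64(-35), np.int64(-7), np.int64(-31)), (np.int64(-31), np.int64(-11), np.int64(-47)), (np.int64(-29), np.int64(-11), np.int64(-58)), (np.int64(-28), np.int64(-7), np.int64(-61))]
240 [(np.int64(-44), np.int64(6), np.int64(16)), (np.int64(-33), np.int64(-11), np.int64(-31)), (np.int64(-31), np.int64(-11), np.int64(-40)), (np.int64(-29), np.int64(-11), np.int64(-48)), (np.int64(-27), np.int64(-11), np.int64(-58)), (np.int64(-26), np.int64(-8), np.int64(-62))]
245 [(np.int64(-41), np.int64(6), np.int64(16)), (np.int64(-30), np.int64(-11), np.int64(-32)), (np.int64(-29), np.int64(-11), np.int64(-39)), (np.int64(-27), np.int64(-12), np.int64(-48)), (np.int64(-26), np.int64(-9), np.int64(-55)), (np.int64(-26), np.int64(-4), np.int64(-56))]
250 [(np.int64(-38), np.int64(7), np.int64(17)), (np.int64(-29), np.int64(-11), np.int64(-31)), (np.int64(-27), np.int64(-12), np.int64(-40)), (np.int64(-26), np.int64(-9), np.int64(-44)), (np.int64(-26), np.int64(-5), np.int64(-46)), (np.int64(-26), np.i
[... 2071 characters left out ...]
-11), np.int64(-39)), (np.int64(27), np.int64(-11), np.int64(-47)), (np.int64(25), np.int64(-11), np.int64(-57)), (np.int64(24), np.int64(-8), np.int64(-62))]
400 [(np.int64(43), np.int64(7), np.int64(17)), (np.int64(43), np.int64(11), np.int64(17)), (np.int64(30), np.int64(-10), np.int64(-38)), (np.int64(28), np.int64(-11), np.int64(-47)), (np.int64(25), np.int64(-12), np.int64(-59)), (np.int64(25), np.int64(-8), np.int64(-61))]
0.0500857434482498 [0.53893854 0.28884324 0.01673591]
(268, 186) [0.509 0.274 0.054] [78 77 76]
(268, 182) [0.51  0.277 0.065] [78 78 76]
(292, 183) [0.573 0.279 0.057] [55 55 53]
(293, 180) [0.576 0.285 0.062] [28 48 31]
(280, 193) [0.539 0.281 0.027] [198 196 180]
```

Depth settles it. The tips are ~28 mm *behind* the reported TCP at 50 mm opening, where the description puts them 14 mm ahead. The wrist camera (tool z ≈ −28 mm) and the side camera (z ≈ 0.05) agree, so I'll trust these measurements. Opening and descending further in steps.

Request:
{"name": "move_arm", "arguments": {
  "linear": [
    [0,0,0],
    [0,0,0],
    [0,0,0],
    [0,0,0],
    [-0.0015,0,0.01],
    [0,0,0.01],
    [0,0,0]
  ],
  "rotation": [
    [0,0,0],
    [0,0,0],
    [0,0,0],
    [0,0,0],
    [0,-0.002,0],
    [0,0,0],
    [0,0,0]
  ],
  "fingers": [0.085,0.085,0.085,0.085,0.085,0.085,0.085]
}}

```text
t: 4.0
eef_pos: [0.5372, 0.2887, -0.0049]
tcp_rot: [[0.996, 0.085, -0.0], [0.085, -0.996, 0.001], [0.0, -0.001, -1.0]]
contact_force: [-0.3, -0.2, 0.5]
width: 0.0846
```

```bash
python3 - <<'E'
from h import *
s,im,d=wlook("w5",.024);W=cloud("wrist",d,s);T=(W-s["eef_pos"])@s["tcp_rot"]
m=(np.abs(T[...,0])<.06)&(np.abs(T[...,0])>.032)&(np.abs(T[...,1])<.013)&(W[...,2]>.012)
print("finger min z: world",[np.percentile(W[m][:,2],q).round(4) for q in(1,3,10)],"tool",np.percentile(T[m][:,2],[99,97,90]).round(4),s["width"])
im,d=manip.get_image("side");cv2.imwrite("pics/s5.png",cv2.resize(im[140:260,220:380,::-1],(800,600)))
E
```

```text
4.0 [ 0.5372  0.2887 -0.0049] [[0.9964, 0.0853, -0.0001], [0.0853, -0.9964, 0.0011], [0.0, -0.0012, -1.0]]
w5 rect c [0.537  0.2889] size [55.7 55.8] ang 4.82 centroid [0.537  0.2902 0.024 ]
depth z 0.023985914583349664
finger min z: world [np.float64(0.0318), np.float64(0.0355), np.float64(0.0441)] tool [-0.0368 -0.0404 -0.0491] 0.08456672437139018
```

View pics/s5.png

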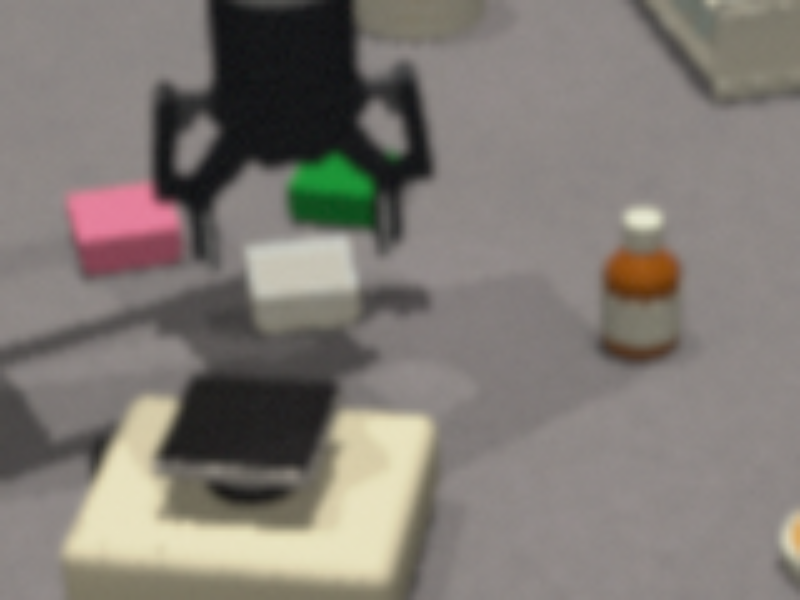

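View pics/w5.png

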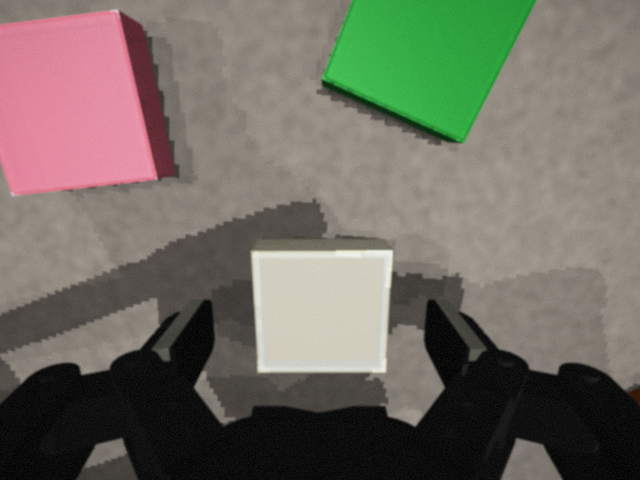

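The tips are still ~32 mm above the bench and flank the dish evenly (dish columns 252–391, fingers 212 and 427). Going down 19 mm and closing.

Request:
{"name": "move_arm", "arguments": {
  "linear": [
    [0,0,0.01],
    [0,0,0.009],
    [0,0,0],
    [0,0,0],
    [0,0,0],
    [0,0,0],
    [0,0,0]
  ],
  "rotation": [
    [0,0,0],
    [0,0,0],
    [0,0,0],
    [0,0,0],
    [0,0,0],
    [0,0,0],
    [0,0,0]
  ],
  "fingers": [0.085,0.085,0.085,0.045,0.045,0.045,0.045]
}}

```text
t: 4.8
eef_pos: [0.5386, 0.2894, -0.0241]
tcp_rot: [[0.996, 0.085, 0.002], [0.085, -0.996, 0.002], [0.003, -0.002, -1.0]]
contact_force: [0.3, -0.3, -0.2]
width: 0.0547
```

```bash
python3 - <<'E'
from h import *
s,im,d=wlook("w6",.024)
im,d=manip.get_image("side");cv2.imwrite("pics/s6.png",cv2.resize(im[140:260,220:380,::-1],(800,600)))
E
```

```text
4.8 [ 0.5386  0.2894 -0.0241] [[0.9964, 0.0853, 0.0024], [0.0853, -0.9964, 0.0023], [0.0026, -0.0021, -1.0]]
w6 rect c [0.5375 0.2888] size [56.  56.1] ang 4.75 centroid [0.5374 0.2903 0.024 ]
depth z 0.02450304725031514
```

View pics/s6.png

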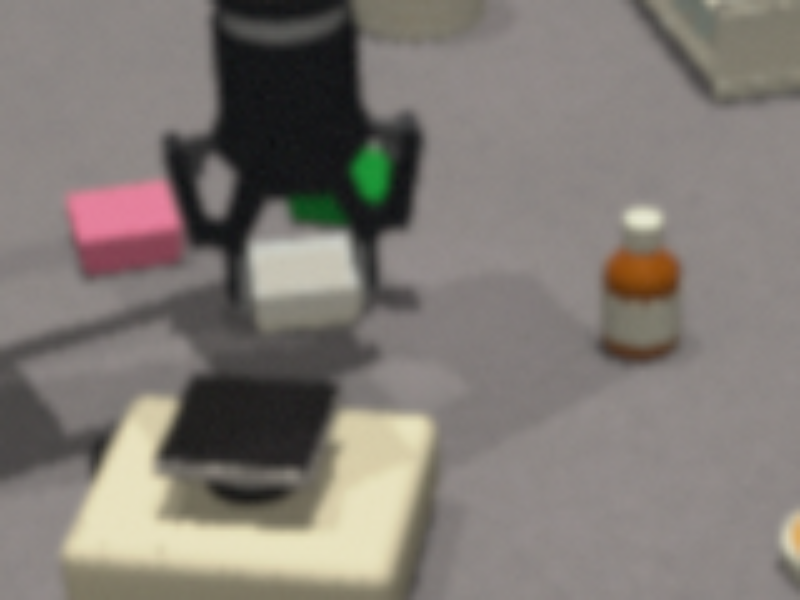

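View pics/w6.png

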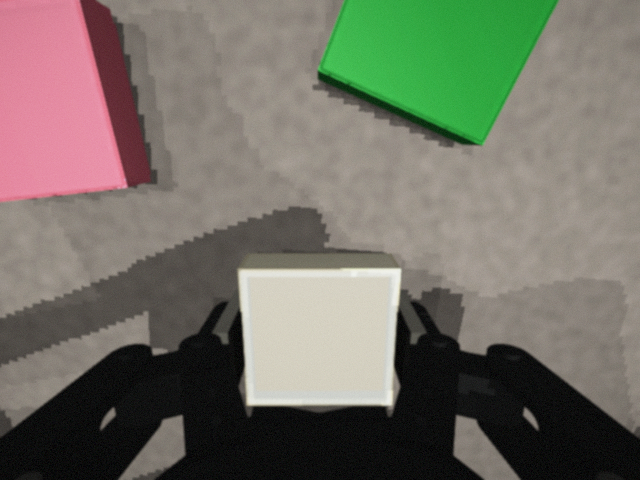

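Width stops at 54.7 mm with a pad on each side of the dish, so it's gripped. Lifting.

Request:
{"name": "move_arm", "arguments": {
  "linear": [
    [0,0,-0.01],
    [0,0,-0.035],
    [0,0,-0.045],
    [0,0,-0.04],
    [0,0,0]
  ],
  "rotation": [
    [0,0,0],
    [0,0,0],
    [0,0,0],
    [0,0,0],
    [0,0,0]
  ],
  "fingers": [0.045,0.045,0.045,0.045,0.045]
}}

```text
t: 5.4
eef_pos: [0.5374, 0.2886, 0.111]
tcp_rot: [[0.996, 0.085, -0.001], [0.085, -0.996, 0.001], [-0.001, -0.001, -1.0]]
contact_force: [1.7, 0.1, 0.3]
width: 0.055
```

```bash
python3 - <<'E'
from h import *
s,im,d=wlook("w7",manip.read_state()["eef_pos"][2]+.048)
print(s["width"])
E
python3 plan.py .5150 .0535 .11 -13.4 .045 7
```

```text
5.4 [0.5374 0.2886 0.111 ] [[0.9964, 0.0852, -0.0011], [0.0853, -0.9964, 0.0007], [-0.0011, -0.0008, -1.0]]
w7 rect c [0.5364 0.2879] size [56.1 55.8] ang 4.85 centroid [0.5364 0.2894 0.159 ]
depth z 0.1595759450012389
0.05499526201486977
t 5.45 d [-0.0208 -0.2344  0.0013] N 7
{"linear": [[-0.0058, 0.0331, -0.0001], [-0.0043, 0.0333, -0.0002], [-0.0028, 0.0335, -0.0002], [-0.0012, 0.0336, -0.0002], [0.0003, 0.0336, -0.0002], [0.0018, 0.0336, -0.0002], [0.0033, 0.0335, -0.0002]], "rotation": [[0.0002, 0.0006, 0.0456], [0.0002, 0.0006, 0.0456], [0.0002, 0.0006, 0.0456], [0.0002, 0.0006, 0.0456], [0.0002, 0.0006, 0.0456], [0.0002, 0.0006, 0.0456], [0.0002, 0.0006, 0.0456]], "fingers": [0.045, 0.045, 0.045, 0.045, 0.045, 0.045, 0.045]}
```

View pics/w7.png

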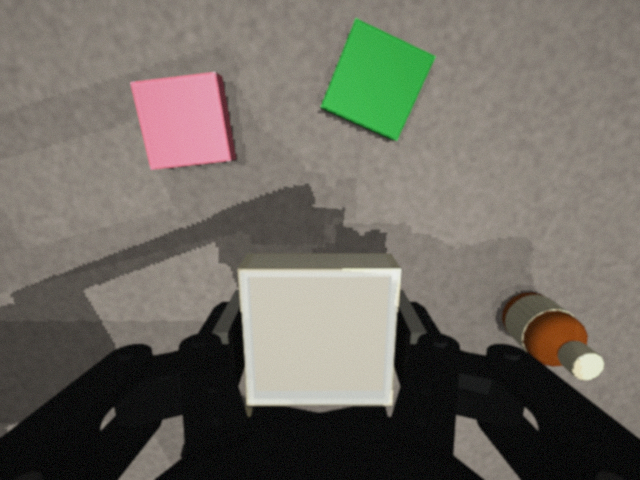

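The dish is held level in the jaws at (320,335). Carrying it to above the platform.

Request:
{"name": "move_arm", "arguments": {
  "linear": [
    [-0.006,0.033,0],
    [-0.0045,0.0335,0],
    [-0.003,0.0335,0],
    [-0.001,0.0335,0],
    [0,0.0335,0],
    [0.002,0.0335,0],
    [0.001,0.02,0],
    [0,0,0]
  ],
  "rotation": [
    [0,0,0.0455],
    [0,0,0.0455],
    [0,0,0.0455],
    [0,0,0.0455],
    [0,0,0.0455],
    [0,0,0.0455],
    [0,0,0.0455],
    [0,0,0]
  ],
  "fingers": [0.045,0.045,0.045,0.045,0.045,0.045,0.045,0.045]
}}

```text
t: 6.25
eef_pos: [0.506, 0.0604, 0.1028]
tcp_rot: [[0.971, -0.24, -0.017], [-0.24, -0.971, -0.002], [-0.016, 0.006, -1.0]]
contact_force: [0.8, 0.5, -0.1]
width: 0.0549
```

```bash
python3 - <<'E'
from h import *
s,im,d=wlook("w8",manip.read_state()["eef_pos"][2]+.048)
W=cloud("wrist",d,s)
im,d=manip.get_image("top");cv2.imwrite("pics/t8.png",cv2.resize(im[215:335,230:390,::-1],(800,600)))
E
python3 plan.py .5155 .0540 .085 -13.4 .045
```

```text
6.25 [0.506  0.0604 0.1028] [[0.9707, -0.2397, -0.0167], [-0.2398, -0.9708, -0.0017], [-0.0158, 0.0056, -0.9999]]
w8 rect c [0.5055 0.0598] size [56.2 56.1] ang 76.39 centroid [0.506  0.0613 0.1508]
depth z 0.15138673417969134
t 6.35 d [ 0.0086 -0.0085 -0.018 ] N 1
{"linear": [[0.0106, 0.0061, 0.0179]], "rotation": [[0.0041, 0.015, -0.0057]], "fingers": [0.045]}
```

View pics/w8.png

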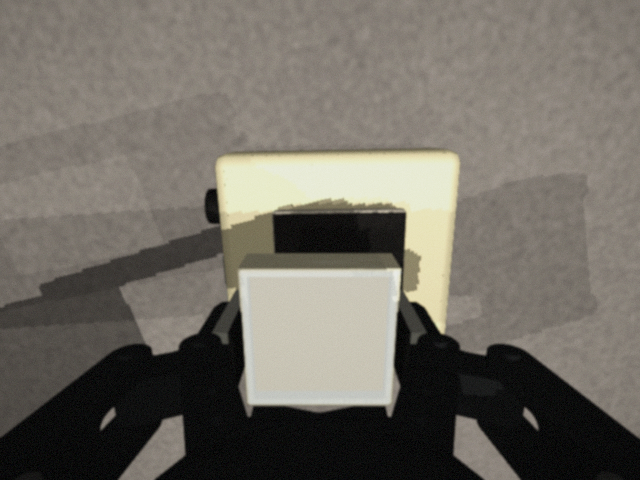

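View pics/t8.png

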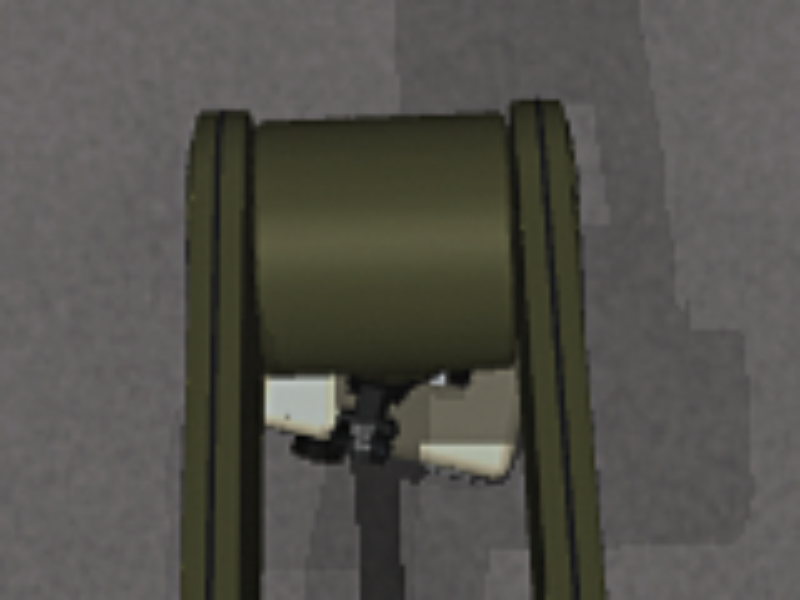

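The dish is above the platform, whose far edge shows at row 212, columns 274–406. Centring and levelling.

Request:
{"name": "move_arm", "arguments": {
  "linear": [
    [0.0105,0.006,0.009],
    [0,0,0.004],
    [0,0,0]
  ],
  "rotation": [
    [0.004,0.015,-0.006],
    [0,0,0],
    [0,0,0]
  ],
  "fingers": [0.045,0.045,0.045]
}}

```text
t: 6.65
eef_pos: [0.5156, 0.0573, 0.0888]
tcp_rot: [[0.974, -0.228, -0.001], [-0.228, -0.974, 0.002], [-0.001, -0.002, -1.0]]
contact_force: [-0.6, 0.8, -0.1]
width: 0.0548
```

```bash
python3 - <<'E'
from h import *
s,im,d=wlook("w9",manip.read_state()["eef_pos"][2]+.048)
W=cloud("wrist",d,s);g=im.astype(int)
m=(g.max(2)<45)&(np.abs(W[...,2]-.082)<.006);m[:, :220]=0;m[:,420:]=0
b=blob(m);p=toplane("wrist",np.argwhere(b)[:,::-1],.082,s)
T=(p-s["eef_pos"])@s["tcp_rot"];print(b.sum(),"tool x range",np.percentile(T[:,0],[0,1,99,100]).round(4),"y",np.percentile(T[:,1],[0,1]).round(4))
c=max(cv2.findContours(b.astype(np.uint8),0,2)[0],key=cv2.contourArea);print(rect(p[:,:2]))
E
python3 plan.py .5155 .0540 .085 -13.4 .045
```

```text
6.65 [0.5156 0.0573 0.0888] [[0.9737, -0.2277, -0.0008], [-0.2277, -0.9737, 0.0017], [-0.0011, -0.0015, -1.0]]
w9 rect c [0.5145 0.0566] size [55.8 56. ] ang 76.8 centroid [0.5149 0.0581 0.1368]
depth z 0.1374068306774584
4766 tool x range [-0.035  -0.0341  0.0332  0.0339] y [-0.0324 -0.032 ]
(array([0.52046722, 0.08062056]), (17.324665069580078, 68.81283569335938), 76.7867202758789)
t 6.7 d [-0.0002 -0.0034 -0.004 ] N 1
{"linear": [[0.0005, 0.0034, 0.004]], "rotation": [[-0.0015, 0.0008, 0.0044]], "fingers": [0.045]}
```

View pics/w9.png

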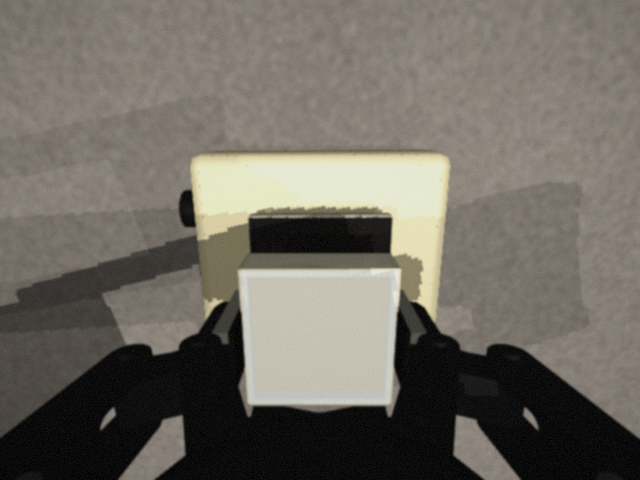

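Platform and dish are parallel within 0.1°. Remaining offset is about 2.5–3 mm in tool y. Descending most of the way.

Request:
{"name": "move_arm", "arguments": {
  "linear": [
    [0.0005,0.0028,0.012],
    [0,0,0.01],
    [0,0,0]
  ],
  "rotation": [
    [-0.001,0.001,0.002],
    [0,0,0],
    [0,0,0]
  ],
  "fingers": [0.045,0.045,0.045]
}}

```text
t: 7.0
eef_pos: [0.516, 0.0572, 0.0669]
tcp_rot: [[0.974, -0.226, 0.001], [-0.226, -0.974, 0.001], [0.001, -0.002, -1.0]]
contact_force: [-0.1, -0.6, -0.6]
width: 0.055
```

```bash
cat >> h.py <<'E'
def platlook(name,hold=True):
    s,im,d=wlook(name,manip.read_state()["eef_pos"][2]+.048)
    W=cloud("wrist",d,s);g=im.astype(int)
    m=(g.max(2)<50)&(np.abs(W[...,2]-.082)<.006);m[:, :200]=0;m[:,440:]=0
    b=blob(m);p=toplane("wrist",np.argwhere(b)[:,::-1],.082,s)
    T=(p-s["eef_pos"])@s["tcp_rot"];print(b.sum(),"plat tool x",np.percentile(T[:,0],[0,1,99,100]).round(4),"y",np.percentile(T[:,1],[0,1]).round(4))
    return s,im,d
E
python3 - <<'E'
from h import *
platlook("w10")
im,d=manip.get_image("side");cv2.imwrite("pics/s10.png",cv2.resize(im[180:300,200:360,::-1],(800,600)))
print(manip.read_state()["contact_force"])
E
python3 plan.py .5155 .0540 .059 -13.4 .045
```

```text
7.0 [0.516  0.0572 0.0669] [[0.974, -0.2264, 0.0013], [-0.2264, -0.974, 0.0013], [0.001, -0.0016, -1.0]]
w10 rect c [0.5149 0.0565] size [55.8 55.8] ang 76.83 centroid [0.5153 0.0579 0.1149]
depth z 0.11554678218719588
3859 plat tool x [-0.0355 -0.035   0.0329  0.0335] y [-0.0325 -0.0325]
[-0.52563173 -0.25956364  0.1838679 ]
t 7.1 d [-0.0013 -0.003  -0.0089] N 1
{"linear": [[-0.0006, 0.0033, 0.0089]], "rotation": [[-0.0019, -0.0026, 0.0054]], "fingers": [0.045]}
```

View pics/s10.png

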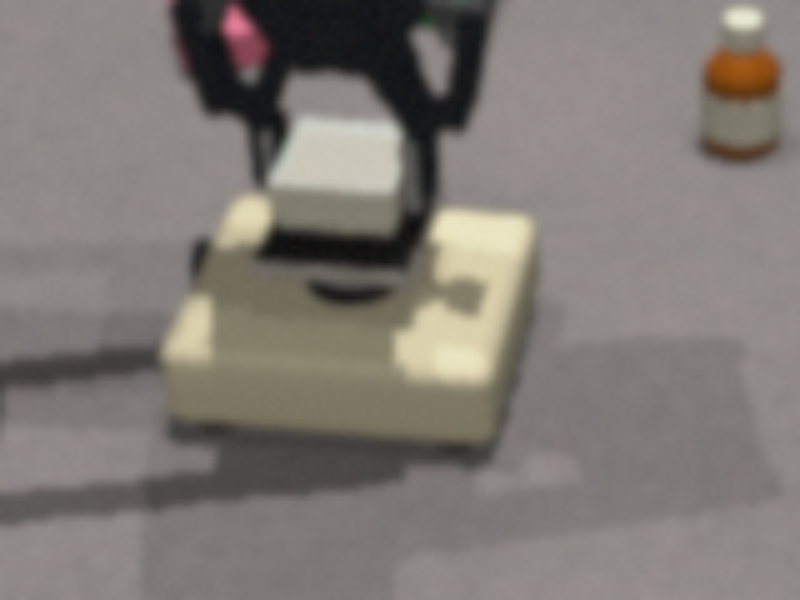

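Request:
{"name": "move_arm", "arguments": {
  "linear": [
    [-0.0003,0.003,0.001],
    [-0.0003,0.0025,0.003],
    [0,0,0]
  ],
  "rotation": [
    [-0.001,-0.001,0.003],
    [0,0,0],
    [0,0,0]
  ],
  "fingers": [0.045,0.045,0.045]
}}

```text
t: 7.4
eef_pos: [0.5157, 0.0518, 0.0647]
tcp_rot: [[0.973, -0.229, 0.004], [-0.229, -0.973, 0.0], [0.003, -0.001, -1.0]]
contact_force: [0.3, 0.1, -0.6]
width: 0.0547
```

```bash
python3 - <<'E'
from h import *
platlook("w11")
E
python3 plan.py .5155 .0540 .059 -13.4 .045
```

```text
7.4 [0.5157 0.0518 0.0647] [[0.9734, -0.229, 0.0037], [-0.229, -0.9734, 0.0005], [0.0035, -0.0013, -1.0]]
w11 rect c [0.5145 0.0511] size [55.9 55.8] ang 76.59 centroid [0.5148 0.0525 0.1127]
depth z 0.11325536012405538
5710 plat tool x [-0.0364 -0.0358  0.0319  0.0325] y [-0.0378 -0.0377]
t 7.45 d [-0.0005  0.0021 -0.0058] N 1
{"linear": [[-0.001, -0.0019, 0.0058]], "rotation": [[-0.0015, -0.0039, 0.0027]], "fingers": [0.045]}
```

Request:
{"name": "move_arm", "arguments": {
  "linear": [
    [-0.0005,-0.0025,0.003],
    [0,0,0],
    [0,0,0]
  ],
  "rotation": [
    [-0.001,-0.004,0.002],
    [0,0,0],
    [0,0,0]
  ],
  "fingers": [0.045,0.045,0.045]
}}

```text
t: 7.75
eef_pos: [0.5165, 0.0545, 0.062]
tcp_rot: [[0.973, -0.232, 0.001], [-0.232, -0.973, 0.001], [0.0, -0.001, -1.0]]
contact_force: [1.1, -0.0, 0.1]
width: 0.0548
```

```bash
python3 - <<'E'
from h import *
platlook("w12");print(manip.read_state()["contact_force"])
E
python3 plan.py .5155 .0540 .058 -13.4 .045
```

```text
7.75 [0.5165 0.0545 0.062 ] [[0.9727, -0.2319, 0.0005], [-0.2319, -0.9727, 0.0007], [0.0003, -0.0008, -1.0]]
w12 rect c [0.5154 0.0538] size [55.8 55.8] ang 76.52 centroid [0.5157 0.0552 0.11  ]
depth z 0.11056234097905168
4590 plat tool x [-0.0367 -0.0363  0.0318  0.0324] y [-0.0354 -0.035 ]
[-0.0182241  -0.05199053 -0.59078289]
t 7.8 d [-0.001  -0.0005 -0.0039] N 1
{"linear": [[-0.0008, 0.0007, 0.0039]], "rotation": [[-0.0008, -0.0003, -0.0002]], "fingers": [0.045]}
```

Aligned within about 1 mm and 0.2°. The underside is about 4 mm above the rubber, so I'm setting it down.

Request:
{"name": "move_arm", "arguments": {
  "linear": [
    [-0.001,0,0.0025],
    [0,0,0.0015],
    [0,0,0.001]
  ],
  "rotation": [
    [0,0,0],
    [0,0,0],
    [0,0,0]
  ],
  "fingers": [0.045,0.045,0.045]
}}

```text
t: 8.1
eef_pos: [0.5157, 0.0548, 0.0569]
tcp_rot: [[0.973, -0.232, 0.001], [-0.232, -0.973, 0.001], [0.001, -0.001, -1.0]]
contact_force: [0.2, -0.7, 3.3]
width: 0.0551
```

```bash
python3 - <<'E'
from h import *
platlook("w13");print(manip.read_state()["contact_force"])
im,d=manip.get_image("side");cv2.imwrite("pics/s13.png",cv2.resize(im[180:300,200:360,::-1],(800,600)))
E
python3 plan.py .5155 .0540 .058 -13.4 .045
```

```text
8.1 [0.5157 0.0548 0.0569] [[0.9728, -0.2318, 0.0011], [-0.2318, -0.9728, 0.0007], [0.0009, -0.0009, -1.0]]
w13 rect c [0.5146 0.0541] size [55.8 55.8] ang 76.46 centroid [0.5149 0.0555 0.1049]
depth z 0.105480473612026
4325 plat tool x [-0.0356 -0.0353  0.0326  0.0331] y [-0.0354 -0.035 ]
[-0.92411345  0.68254095  2.64848048]
t 8.2 d [-0.0002 -0.0008  0.001 ] N 1
{"linear": [[0.0, 0.0008, -0.001]], "rotation": [[-0.0009, -0.0009, -0.0]], "fingers": [0.045]}
```

View pics/s13.png

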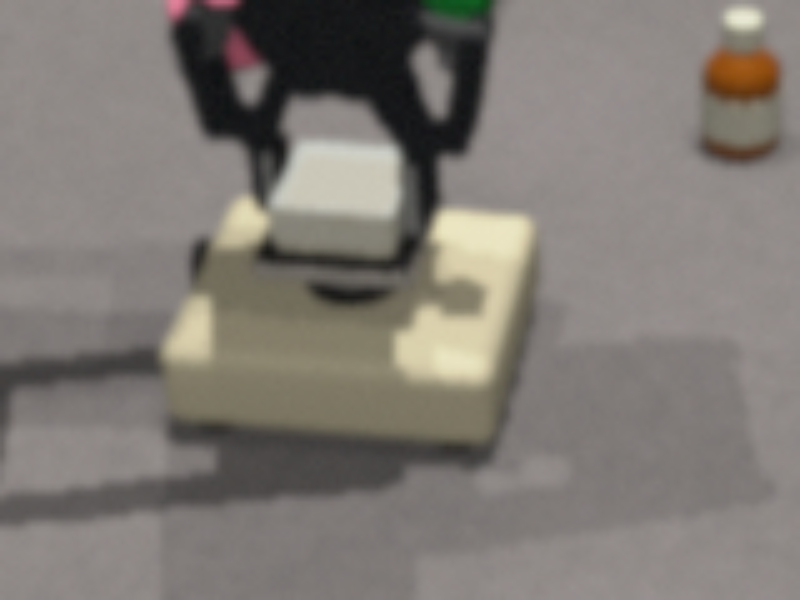

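There's about 3 N of contact and the dish sits on the platform. Releasing.

Request:
{"name": "move_arm", "arguments": {
  "linear": [
    [0,0,-0.001],
    [0,0,0],
    [0,0,0],
    [0,0,0],
    [0,0,-0.02],
    [0,0,-0.04],
    [0,0,-0.04],
    [0,0,0]
  ],
  "rotation": [
    [0,0,0],
    [0,0,0],
    [0,0,0],
    [0,0,0],
    [0,0,0],
    [0,0,0],
    [0,0,0],
    [0,0,0]
  ],
  "fingers": [0.07,0.085,0.085,0.085,0.085,0.085,0.085,0.085]
}}

```text
t: 9.0
eef_pos: [0.5142, 0.0546, 0.1594]
tcp_rot: [[0.973, -0.232, -0.004], [-0.232, -0.973, 0.001], [-0.004, 0.0, -1.0]]
contact_force: [0.3, -0.3, -0.5]
width: 0.0851
```

```bash
python3 - <<'E'
from h import *
s,im,d=wlook("w14",.106)
W=cloud("wrist",d,s);g=im.astype(int)
m=((np.abs(W[...,2]-.082)<.006)&(g.max(2)<60))|(np.abs(W[...,2]-.106)<.006);m[:,:200]=0;m[:,440:]=0
report("plat","wrist",blob(m),.082,s)
E
python3 plan.py .4663 -.305 .10 25.96 .085
```

```text
9.0 [0.5142 0.0546 0.1594] [[0.9727, -0.2319, -0.0043], [-0.2319, -0.9727, 0.0006], [-0.0043, 0.0004, -1.0]]
w14 rect c [0.5146 0.0546] size [55.3 55.6] ang 76.62 centroid [0.5149 0.0553 0.106 ]
depth z 0.10598670561400425
plat rect c [0.5143 0.0529] size [73.8 69.2] ang 76.88 centroid [0.5142 0.0537 0.082 ]
t 9.05 d [-0.0461 -0.3595 -0.0572] N 8
{"linear": [[0.0049, 0.045, 0.0072], [0.001, 0.0453, 0.0072], [-0.0029, 0.0452, 0.0072], [-0.0068, 0.0448, 0.0072], [-0.0106, 0.044, 0.0072], [-0.0144, 0.043, 0.0072], [-0.018, 0.0416, 0.0072], [-0.0215, 0.0399, 0.0072]], "rotation": [[-0.0002, 0.0011, -0.0859], [-0.0002, 0.0011, -0.0859], [-0.0002, 0.0011, -0.0859], [-0.0002, 0.0011, -0.0859], [-0.0002, 0.0011, -0.0859], [-0.0002, 0.0011, -0.0859], [-0.0002, 0.0011, -0.0859], [-0.0002, 0.0011, -0.0859]], "fingers": [0.085, 0.085, 0.085, 0.085, 0.085, 0.085, 0.085, 0.085]}
```

View pics/w14.png

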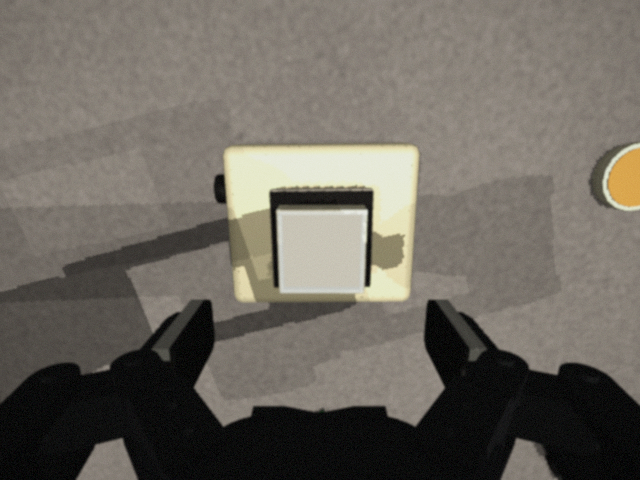

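The deep dish lies on the platform at (321,250) in the wrist view, about 1–1.5 mm off centre and 0.3° off. Flying to the shallow dish.

Request:
{"name": "move_arm", "arguments": {
  "linear": [
    [0.005,0.045,0.005],
    [0.001,0.0455,0.007],
    [-0.003,0.045,0.007],
    [-0.007,0.045,0.007],
    [-0.0105,0.044,0.007],
    [-0.0145,0.043,0.007],
    [-0.018,0.0415,0.007],
    [-0.02,0.035,0.007],
    [0,0,0],
    [0,0,0]
  ],
  "rotation": [
    [0,0,-0.086],
    [0,0,-0.086],
    [0,0,-0.086],
    [0,0,-0.086],
    [0,0,-0.086],
    [0,0,-0.086],
    [0,0,-0.086],
    [0,0,-0.086],
    [0,0,0],
    [0,0,0]
  ],
  "fingers": [0.085,0.085,0.085,0.085,0.085,0.085,0.085,0.085,0.085,0.085]
}}

```text
t: 10.05
eef_pos: [0.4631, -0.3085, 0.0885]
tcp_rot: [[0.883, 0.468, -0.02], [0.468, -0.883, 0.011], [-0.013, -0.019, -1.0]]
contact_force: [0.5, 0.9, -1.1]
width: 0.085
```

```bash
python3 - <<'E'
from h import *
s,im,d=wlook("w15",.014)
im,d=manip.get_image("top");cv2.imwrite("pics/t15.png",im[:,:,::-1]);g=im[:,:,:].astype(int)
u,v=314,272;m=np.zeros((480,640),bool);q=g[v-25:v+25,u-25:u+25];W=cloud("top",d)[v-25:v+25,u-25:u+25,2]
m[v-25:v+25,u-25:u+25]=(q.min(2)>100)&(W>.096);report("deep","top",blob(m),.106)
m[:]=0;m[v-25:v+25,u-25:u+25]=W>.072;report("plat","top",blob(m),.082)
E
python3 plan.py .4663 -.305 .04 25.96 .085
```

```text
10.05 [ 0.4631 -0.3085  0.0885] [[0.8835, 0.4681, -0.02], [0.4683, -0.8835, 0.0105], [-0.0127, -0.0186, -0.9997]]
w15 rect c [ 0.4655 -0.3032] size [55.9 56.3] ang 26.12 centroid [ 0.4653 -0.3025  0.014 ]
depth z 0.013958928729729411
deep rect c [0.5146 0.0526] size [55.9 55.5] ang 76.14 centroid [0.5145 0.0526 0.106 ]
plat rect c [0.5136 0.0543] size [72.3 74. ] ang 77.29 centroid [0.5145 0.0539 0.082 ]
t 10.15 d [ 0.0027  0.0025 -0.0491] N 2
{"linear": [[0.0021, -0.0001, 0.0245], [0.0019, -0.0003, 0.0245]], "rotation": [[-0.0088, 0.0064, 0.0182], [-0.0088, 0.0064, 0.0182]], "fingers": [0.085, 0.085]}
```

View pics/w15.png

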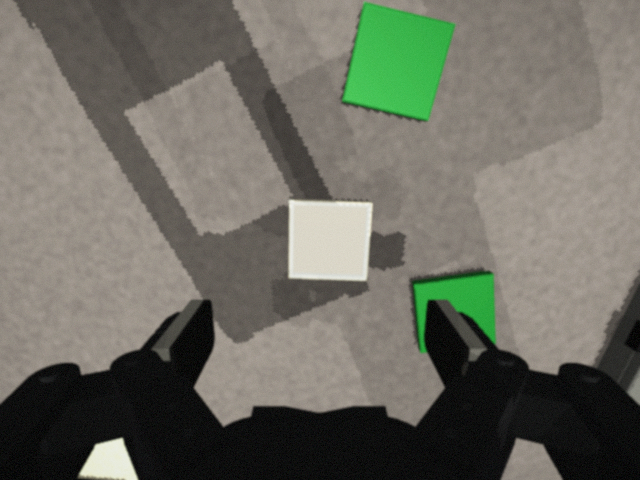

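Wrist view: the white shallow dish is at (330,240), with the green look-alike's left edge at column 415 and about 8 mm of room. I'll narrow the fingers to 74 mm. From above, the deep dish is within 1 mm of the platform centre.

Request:
{"name": "move_arm", "arguments": {
  "linear": [
    [0.0025,-0.001,0.02],
    [0.001,-0.001,0.02],
    [0,0,0],
    [0,0,0]
  ],
  "rotation": [
    [-0.009,0.0065,0.017],
    [-0.008,0.006,0.017],
    [0,0,0],
    [0,0,0]
  ],
  "fingers": [0.074,0.074,0.074,0.074]
}}

```text
t: 10.55
eef_pos: [0.4667, -0.2983, 0.0493]
tcp_rot: [[0.896, 0.443, 0.001], [0.443, -0.896, 0.001], [0.001, -0.0, -1.0]]
contact_force: [-0.3, -0.4, -0.6]
width: 0.074
```

```bash
python3 - <<'E'
from h import *
s,im,d=wlook("w16",.014);W=cloud("wrist",d,s);T=(W-s["eef_pos"])@s["tcp_rot"]
m=(np.abs(T[...,0])<.05)&(np.abs(T[...,0])>.031)&(np.abs(T[...,1])<.013)&(T[...,2]<0)
print(s["width"],"tips tool z",np.percentile(T[m][:,2],[99,97,90]).round(4))
E
python3 plan.py .466 -.304 -.026 26 .074
```

```text
10.55 [ 0.4667 -0.2983  0.0493] [[0.8963, 0.4435, 0.0009], [0.4435, -0.8963, 0.0007], [0.0011, -0.0002, -1.0]]
w16 rect c [ 0.4656 -0.3031] size [56.  55.2] ang 26.24 centroid [ 0.4651 -0.3022  0.014 ]
depth z 0.013996886488858846
0.07399048481575991 tips tool z [-0.032  -0.0347 -0.0412]
t 10.6 d [-0.0005 -0.0059 -0.0753] N 2
{"linear": [[-0.0016, 0.0025, 0.0377], [-0.0015, 0.0025, 0.0377]], "rotation": [[-0.0003, -0.0005, 0.0028], [-0.0003, -0.0005, 0.0028]], "fingers": [0.074, 0.074]}
```

View pics/w16.png

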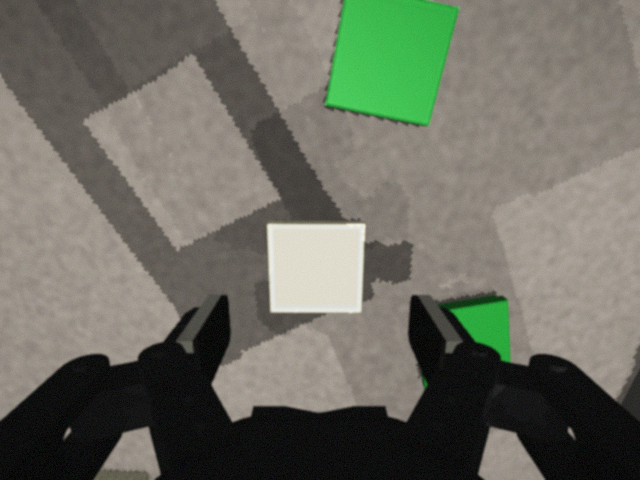

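The dish is at (316,267), between the narrowed fingers. Next: −3 mm x, +4 mm y, and down.

Request:
{"name": "move_arm", "arguments": {
  "linear": [
    [-0.0025,0.003,0.02],
    [0,0.001,0.015],
    [0,0,0],
    [0,0,0]
  ],
  "rotation": [
    [0,0,-0.001],
    [0,0,0],
    [0,0,0],
    [0,0,0]
  ],
  "fingers": [0.074,0.074,0.074,0.074]
}}

```text
t: 11.0
eef_pos: [0.4703, -0.3034, 0.0185]
tcp_rot: [[0.894, 0.448, 0.007], [0.448, -0.894, -0.004], [0.005, 0.007, -1.0]]
contact_force: [-0.0, 0.8, 0.8]
width: 0.0739
```

```bash
python3 - <<'E'
from h import *
s,im,d=wlook("w17",.014)
E
python3 plan.py .4657 -.3035 -.026 26.2 .074
```

```text
11.0 [ 0.4703 -0.3034  0.0185] [[0.8941, 0.4479, 0.0073], [0.4479, -0.8941, -0.0039], [0.0048, 0.0068, -1.0]]
w17 rect c [ 0.4657 -0.3031] size [56.  55.7] ang 26.39 centroid [ 0.4651 -0.3021  0.014 ]
depth z 0.014019891635462325
t 11.05 d [-0.0046 -0.0001 -0.0446] N 1
{"linear": [[-0.0043, -0.0023, 0.0446]], "rotation": [[0.007, -0.0049, 0.0071]], "fingers": [0.074]}
```

View pics/w17.png

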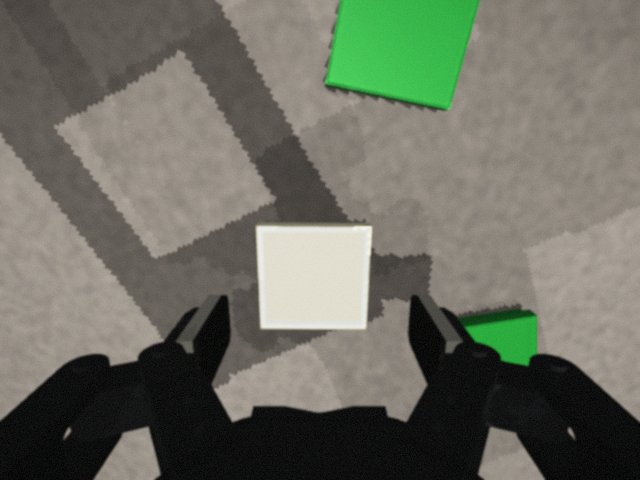

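The dish centre is at (314,277), so I need about −4 mm x and −2 mm y.

Request:
{"name": "move_arm", "arguments": {
  "linear": [
    [-0.0043,-0.002,0.01],
    [0,0,0.01],
    [0,0,0]
  ],
  "rotation": [
    [0.007,-0.005,0.004],
    [0,0,0],
    [0,0,0]
  ],
  "fingers": [0.074,0.074,0.074]
}}

```text
t: 11.35
eef_pos: [0.4666, -0.3045, -0.0006]
tcp_rot: [[0.896, 0.444, 0.003], [0.444, -0.896, -0.002], [0.001, 0.003, -1.0]]
contact_force: [-0.0, 0.7, 0.1]
width: 0.0744
```

```bash
python3 - <<'E'
from h import *
s,im,d=wlook("w18",.014)
E
python3 plan.py .4657 -.3033 -.027 26.3 .074
```

```text
11.35 [ 0.4666 -0.3045 -0.0006] [[0.8959, 0.4443, 0.0026], [0.4443, -0.8959, -0.0023], [0.0013, 0.0032, -1.0]]
w18 rect c [ 0.4655 -0.3029] size [55.9 56.1] ang 26.25 centroid [ 0.4651 -0.3019  0.014 ]
depth z 0.013963828531383282
t 11.4 d [-0.0011  0.0013 -0.0269] N 1
{"linear": [[-0.0005, -0.0018, 0.0269]], "rotation": [[0.0036, -0.0015, 0.0014]], "fingers": [0.074]}
```

View pics/w18.png

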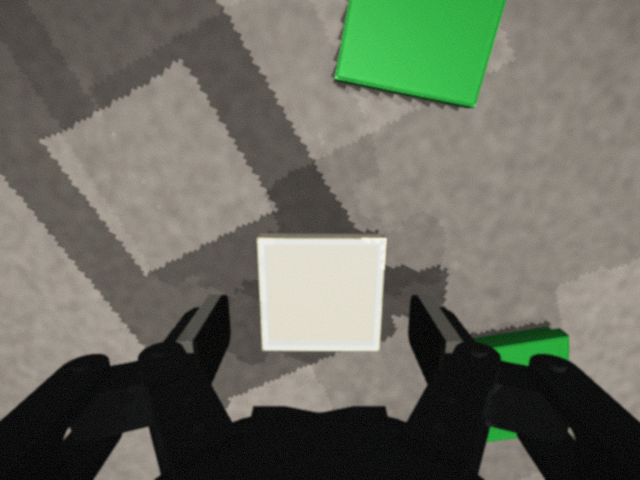

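Columns are centred (321), with 1.8 mm of y to fix. Lowering and closing.

Request:
{"name": "move_arm", "arguments": {
  "linear": [
    [-0.0005,-0.0018,0.013],
    [0,0,0.012],
    [0,0,0],
    [0,0,0],
    [0,0,0],
    [0,0,0],
    [0,0,0]
  ],
  "rotation": [
    [0.0035,-0.0015,0.001],
    [0,0,0],
    [0,0,0],
    [0,0,0],
    [0,0,0],
    [0,0,0],
    [0,0,0]
  ],
  "fingers": [0.074,0.074,0.074,0.045,0.045,0.045,0.045]
}}

```text
t: 12.1
eef_pos: [0.4683, -0.3047, -0.0233]
tcp_rot: [[0.896, 0.443, 0.005], [0.443, -0.896, -0.003], [0.003, 0.005, -1.0]]
contact_force: [0.4, 0.5, 0.2]
width: 0.0546
```

```bash
python3 - <<'E'
from h import *
s,im,d=wlook("w19",.014)
im,d=manip.get_image("side");cv2.imwrite("pics/s19.png",cv2.resize(im[310:430,170:330,::-1],(800,600)))
E
```

```text
12.1 [ 0.4683 -0.3047 -0.0233] [[0.8964, 0.4431, 0.0052], [0.4432, -0.8964, -0.0032], [0.0033, 0.0052, -1.0]]
w19 rect c [ 0.4668 -0.3045] size [56.4 56.4] ang 26.1 centroid [ 0.4663 -0.3031  0.014 ]
depth z 0.015199721774591404
```

View pics/s19.png

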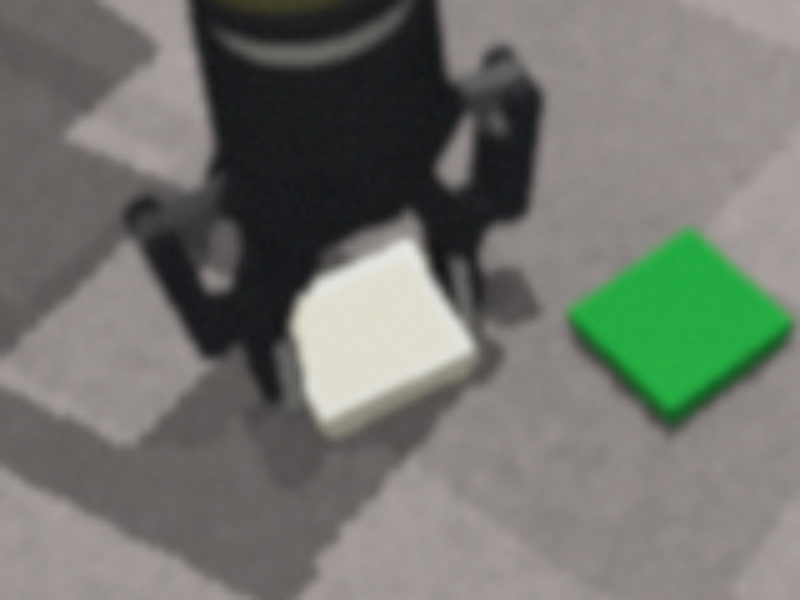

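It's gripped at 54.6 mm, one pad on each side. Lifting.

Request:
{"name": "move_arm", "arguments": {
  "linear": [
    [0,0,-0.01],
    [0,0,-0.035],
    [0,0,-0.045],
    [0,0,-0.045],
    [0,0,-0.03],
    [0,0,0]
  ],
  "rotation": [
    [0,0,0],
    [0,0,0],
    [0,0,0],
    [0,0,0],
    [0,0,0],
    [0,0,0]
  ],
  "fingers": [0.045,0.045,0.045,0.045,0.045,0.045]
}}

```text
t: 12.8
eef_pos: [0.4655, -0.303, 0.1469]
tcp_rot: [[0.897, 0.443, -0.002], [0.443, -0.897, 0.002], [-0.001, -0.002, -1.0]]
contact_force: [0.1, -1.1, -0.1]
width: 0.0538
```

```bash
python3 - <<'E'
from h import *
s,im,d=wlook("w20",manip.read_state()["eef_pos"][2]+.038);print(s["width"])
E
python3 plan.py .515 .053 .145 -13.5 .045 9
```

```text
12.8 [ 0.4655 -0.303   0.1469] [[0.8966, 0.4429, -0.0016], [0.4429, -0.8966, 0.0018], [-0.0006, -0.0023, -1.0]]
w20 rect c [ 0.4641 -0.3026] size [56.1 55.9] ang 26.25 centroid [ 0.4636 -0.3014  0.1849]
depth z 0.18540549923717237
0.05384185639383568
t 12.85 d [ 5.040e-02  3.553e-01 -1.000e-04] N 9
{"linear": [[0.0225, -0.0329, 0.0001], [0.0199, -0.0346, 0.0001], [0.0172, -0.036, 0.0001], [0.0144, -0.0372, 0.0001], [0.0114, -0.0382, 0.0001], [0.0085, -0.039, 0.0001], [0.0054, -0.0395, 0.0001], [0.0024, -0.0398, 0.0], [-0.0007, -0.0399, 0.0]], "rotation": [[-0.0004, 0.0004, 0.0772], [-0.0004, 0.0004, 0.0772], [-0.0004, 0.0004, 0.0772], [-0.0004, 0.0004, 0.0772], [-0.0004, 0.0004, 0.0772], [-0.0004, 0.0004, 0.0772], [-0.0004, 0.0004, 0.0772], [-0.0004, 0.0004, 0.0772], [-0.0004, 0.0004, 0.0772]], "fingers": [0.045, 0.045, 0.045, 0.045, 0.045, 0.045, 0.045, 0.045, 0.045]}
```

View pics/w20.png

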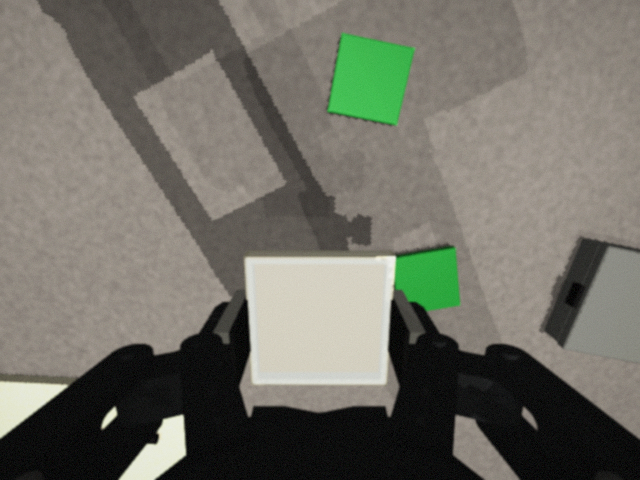

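The shallow dish is held level at (320,320). Carrying it back above the stack.

Request:
{"name": "move_arm", "arguments": {
  "linear": [
    [0.0225,-0.033,0],
    [0.02,-0.0345,0],
    [0.017,-0.036,0],
    [0.0145,-0.037,0],
    [0.0115,-0.038,0],
    [0.0085,-0.039,0],
    [0.0055,-0.0395,0],
    [0.0025,-0.04,0],
    [0,-0.025,0],
    [0,0,0]
  ],
  "rotation": [
    [0,0,0.077],
    [0,0,0.077],
    [0,0,0.077],
    [0,0,0.077],
    [0,0,0.077],
    [0,0,0.077],
    [0,0,0.077],
    [0,0,0.077],
    [0,0,0.077],
    [0,0,0]
  ],
  "fingers": [0.045,0.045,0.045,0.045,0.045,0.045,0.045,0.045,0.045,0.045]
}}

```text
t: 13.85
eef_pos: [0.5085, 0.0499, 0.1322]
tcp_rot: [[0.963, -0.266, -0.029], [-0.266, -0.964, 0.008], [-0.03, 0.001, -1.0]]
contact_force: [-0.0, 0.5, -1.7]
width: 0.0546
```

```bash
python3 plan.py .516 .0533 .12 -13.5 .045;python3 - <<'E'
from h import *
s,im,d=wlook("w21",manip.read_state()["eef_pos"][2]+.038);print(s["width"])
E
```

```text
t 13.85 d [ 0.0075  0.0034 -0.0122] N 1
{"linear": [[0.0067, -0.0053, 0.012]], "rotation": [[-0.0, 0.0301, -0.0338]], "fingers": [0.045]}
13.85 [0.5085 0.0499 0.1322] [[0.9635, -0.2662, -0.0291], [-0.2661, -0.9639, 0.0075], [-0.0301, 0.0005, -0.9995]]
w21 rect c [0.5085 0.0499] size [55.9 56.3] ang 75.07 centroid [0.5091 0.0516 0.1702]
depth z 0.17068529493041895
0.054579816359077424
```

View pics/w21.png

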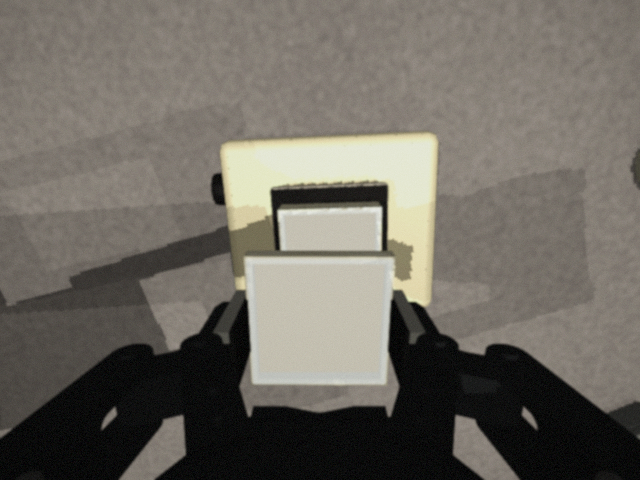

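The deep dish's far part shows at (330,230) below the held one. Levelling and centring while descending a little.

Request:
{"name": "move_arm", "arguments": {
  "linear": [
    [0.0065,-0.005,0.01],
    [0,0,0.005],
    [0,0,0],
    [0,0,0]
  ],
  "rotation": [
    [0,0.03,-0.034],
    [0,0,0],
    [0,0,0],
    [0,0,0]
  ],
  "fingers": [0.045,0.045,0.045,0.045]
}}

```text
t: 14.3
eef_pos: [0.5115, 0.0484, 0.1133]
tcp_rot: [[0.973, -0.23, -0.009], [-0.23, -0.973, -0.003], [-0.008, 0.005, -1.0]]
contact_force: [0.6, -0.9, -0.1]
width: 0.0543
```

```bash
cat >> h.py <<'E'
def stacklook(name):
    s,im,d=wlook(name,manip.read_state()["eef_pos"][2]+.038)
    W=cloud("wrist",d,s);g=im.astype(int)
    m=(g.min(2)>105)&(np.abs(W[...,2]-.106)<.005);m[:,:200]=0;m[:,440:]=0;m[270:]=0
    b=blob(m);p=toplane("wrist",np.argwhere(b)[:,::-1],.106,s)
    T=(p-s["eef_pos"])@s["tcp_rot"];lo,hi=np.percentile(T[:,0],[0,100]);y0=np.percentile(T[:,1],0)
    print(b.sum(),"deep tool x",lo.round(4),hi.round(4),"yfar",y0.round(4),"-> centre",((lo+hi)/2).round(4),(y0+.028).round(4),rect(p[:,:2])[2])
    m=(g.max(2)<50)&(np.abs(W[...,2]-.082)<.006);m[:, :200]=0;m[:,440:]=0
    if m.sum()>100:
        b=blob(m);p=toplane("wrist",np.argwhere(b)[:,::-1],.082,s);T=(p-s["eef_pos"])@s["tcp_rot"]
        print("plat tool x",np.percentile(T[:,0],[0,100]).round(4),"yfar",T[:,1].min().round(4))
    h=W[...,2]>manip.read_state()["eef_pos"][2]+.03
    m=(g.min(2)>105)&(np.abs(W[...,2]-s["eef_pos"][2]-.038)<.005);b=blob(m);p=toplane("wrist",np.argwhere(b)[:,::-1],np.median(W[b][:,2]),s);c,_,a=rect(p[:,:2])
    t=(np.r_[c,s["eef_pos"][2]]-s["eef_pos"])@s["tcp_rot"];print("held centre tool",t[:2].round(4),"world",c.round(4),a)
E
python3 - <<'E'
from h import *
stacklook("w22")
E
python3 plan.py .516 .0533 .1 -13.5 .045
```

```text
14.3 [0.5115 0.0484 0.1133] [[0.973, -0.2304, -0.0093], [-0.2304, -0.9731, -0.0032], [-0.0083, 0.0053, -1.0]]
w22 rect c [0.5111 0.0501] size [58.1 55.9] ang 76.76 centroid [0.5114 0.0507 0.1513]
depth z 0.15176491532720676
4063 deep tool x -0.0262 0.0295 yfar -0.0348 -> centre 0.0017 -0.0068 76.75708770751953
plat tool x [-0.0327  0.0361] yfar -0.0421
held centre tool [-0.0008 -0.0009] world [0.5108 0.0495] 76.95767211914062
t 14.35 d [ 0.0045  0.005  -0.0133] N 1
{"linear": [[0.0033, -0.0059, 0.0133]], "rotation": [[0.0054, 0.0082, 0.003]], "fingers": [0.045]}
```

View pics/w22.png

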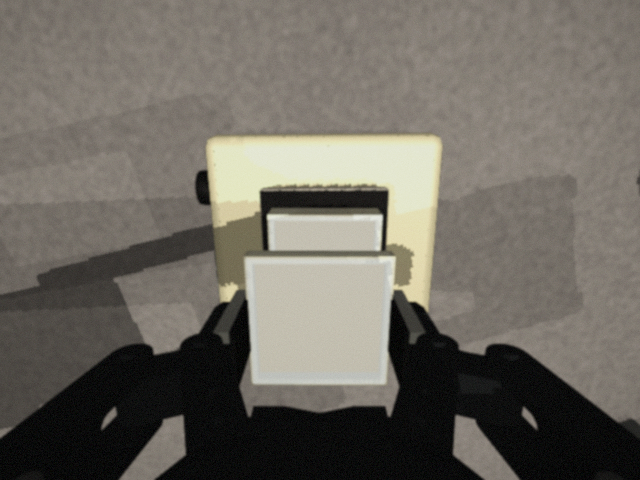

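Request:
{"name": "move_arm", "arguments": {
  "linear": [
    [0.0027,-0.005,0.008],
    [0,0,0.007],
    [0,0,0],
    [0,0,0]
  ],
  "rotation": [
    [0.0055,0.008,0.001],
    [0,0,0],
    [0,0,0],
    [0,0,0]
  ],
  "fingers": [0.045,0.045,0.045,0.045]
}}

```text
t: 14.75
eef_pos: [0.5161, 0.0515, 0.0975]
tcp_rot: [[0.972, -0.234, 0.002], [-0.234, -0.972, 0.0], [0.001, -0.001, -1.0]]
contact_force: [0.1, -1.3, -0.3]
width: 0.0544
```

```bash
python3 - <<'E'
from h import *
stacklook("w23")
E
python3 plan.py .516 .0533 .1 -13.5 .045
```

```text
14.75 [0.5161 0.0515 0.0975] [[0.9722, -0.234, 0.0015], [-0.234, -0.9722, 0.0005], [0.0014, -0.0008, -1.0]]
w23 rect c [0.5156 0.053 ] size [57.8 56.1] ang 76.37 centroid [0.5157 0.0537 0.1355]
depth z 0.13606737197088842
2381 deep tool x -0.0301 0.0256 yfar -0.0308 -> centre -0.0022 -0.0028 76.37271881103516
plat tool x [-0.037   0.0321] yfar -0.0382
held centre tool [-0.001  -0.0007] world [0.5153 0.0524] 76.31349182128906
t 14.8 d [0.     0.0018 0.0025] N 1
{"linear": [[-0.0004, -0.0017, -0.0025]], "rotation": [[-0.0007, -0.0011, -0.0005]], "fingers": [0.045]}
```

View pics/w23.png

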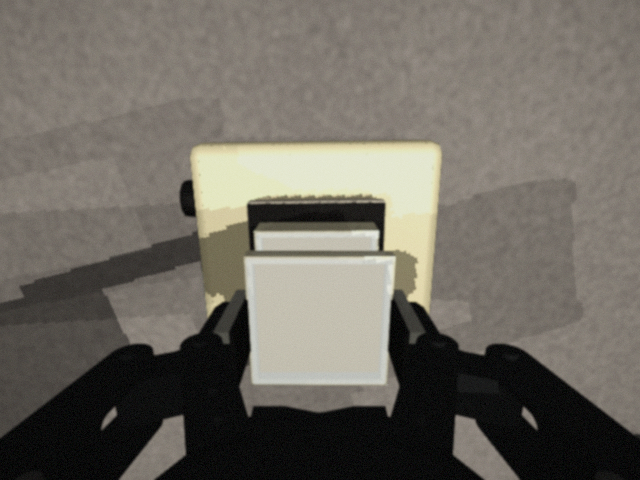

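Remaining offset is about 1 mm in x and 1–2 mm in y. Descending to about 5 mm above.

Request:
{"name": "move_arm", "arguments": {
  "linear": [
    [-0.001,-0.0012,0.006],
    [0,0,0.005],
    [0,0,0]
  ],
  "rotation": [
    [0,-0.001,0],
    [0,0,0],
    [0,0,0]
  ],
  "fingers": [0.045,0.045,0.045]
}}

```text
t: 15.1
eef_pos: [0.5156, 0.0532, 0.086]
tcp_rot: [[0.972, -0.234, 0.001], [-0.234, -0.972, 0.001], [0.001, -0.001, -1.0]]
contact_force: [-0.1, 0.1, -1.8]
width: 0.0547
```

```bash
python3 - <<'E'
from h import *
stacklook("w24")
im,d=manip.get_image("side");cv2.imwrite("pics/s24.png",cv2.resize(im[180:300,200:360,::-1],(800,600)))
print(manip.read_state()["contact_force"])
E
```

```text
15.1 [0.5156 0.0532 0.086 ] [[0.9723, -0.2337, 0.0011], [-0.2337, -0.9723, 0.0007], [0.0009, -0.0009, -1.0]]
w24 rect c [0.5148 0.0536] size [55.5 56.1] ang 76.4 centroid [0.515  0.0551 0.124 ]
depth z 0.12452727422432142
1223 deep tool x -0.0289 0.0264 yfar -0.029 -> centre -0.0013 -0.001 76.39981079101562
plat tool x [-0.0361  0.0329] yfar -0.0364
held centre tool [-0.001  -0.0013] world [0.5149 0.0546] 76.35275268554688
[-0.30299359 -0.14652971 -0.24910997]
```

View pics/s24.png

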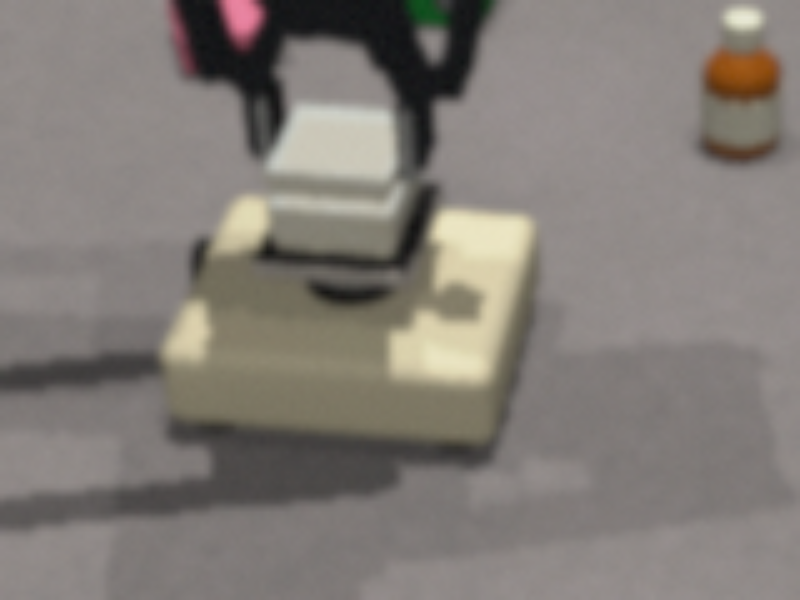

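View pics/w24.png

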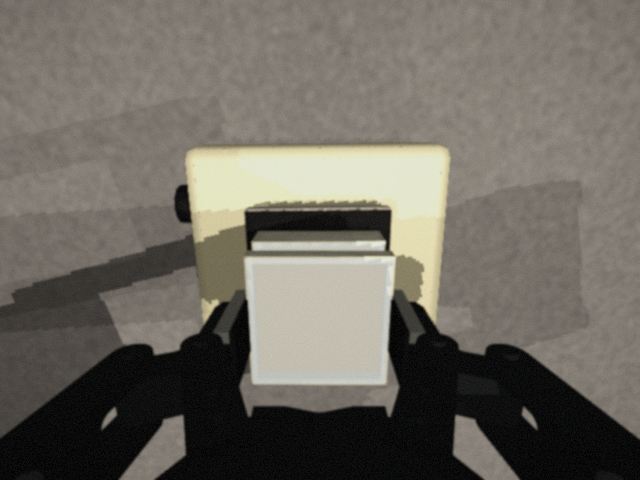

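Aligned within about 0.5 mm, with the underside about 4.5 mm above the deep dish. Setting it down.

Request:
{"name": "move_arm", "arguments": {
  "linear": [
    [0,0,0.0025],
    [0,0,0.0015],
    [0,0,0.0008]
  ],
  "rotation": [
    [0,0,0],
    [0,0,0],
    [0,0,0]
  ],
  "fingers": [0.045,0.045,0.045]
}}

```text
t: 15.5
eef_pos: [0.5163, 0.0532, 0.0817]
tcp_rot: [[0.972, -0.234, 0.003], [-0.234, -0.972, 0.001], [0.003, -0.001, -1.0]]
contact_force: [0.1, 0.3, -0.7]
width: 0.0544
```

```bash
python3 - <<'E'
from h import *
stacklook("w25")
print(manip.read_state()["contact_force"])
E
```

```text
15.5 [0.5163 0.0532 0.0817] [[0.9723, -0.2336, 0.0028], [-0.2336, -0.9723, 0.0007], [0.0025, -0.0013, -1.0]]
w25 rect c [0.5158 0.0548] size [57.8 56.1] ang 76.29 centroid [0.5158 0.0554 0.1197]
depth z 0.12023553659030364
808 deep tool x -0.0297 0.0256 yfar -0.0289 -> centre -0.002 -0.0009 76.3747787475586
plat tool x [-0.0369  0.0321] yfar -0.0363
held centre tool [-0.001  -0.0013] world [0.5157 0.0547] 76.29808044433594
[-0.37402002 -1.10693125  0.14632153]
```

Request:
{"name": "move_arm", "arguments": {
  "linear": [
    [-0.0008,0,0.0008],
    [0,0,0.0005]
  ],
  "rotation": [
    [0,-0.0025,0],
    [0,0,0]
  ],
  "fingers": [0.045,0.045]
}}

```text
t: 15.75
eef_pos: [0.5163, 0.0533, 0.0809]
tcp_rot: [[0.972, -0.233, 0.002], [-0.233, -0.972, 0.001], [0.001, -0.001, -1.0]]
contact_force: [-0.5, -0.0, 2.7]
width: 0.0542
```

```bash
python3 - <<'E'
from h import *
stacklook("w26")
print(manip.read_state()["contact_force"])
E
```

```text
15.75 [0.5163 0.0533 0.0809] [[0.9724, -0.2335, 0.0017], [-0.2335, -0.9724, 0.0011], [0.0014, -0.0014, -1.0]]
w26 rect c [0.5155 0.0537] size [55.5 56.1] ang 76.4 centroid [0.5158 0.0552 0.1189]
depth z 0.11944117632877715
769 deep tool x -0.0295 0.0255 yfar -0.0292 -> centre -0.002 -0.0012 76.93816375732422
plat tool x [-0.0366  0.032 ] yfar -0.0365
held centre tool [-0.001  -0.0013] world [0.5157 0.0547] 76.34325408935547
[-1.29208769 -1.01435257  2.56860969]
```

Contact is at 2.6 N with about a 1 mm offset. Releasing and rising.

Request:
{"name": "move_arm", "arguments": {
  "linear": [
    [0,0,0],
    [0,0,0],
    [0,0,0],
    [0,0,0],
    [0,0,-0.02],
    [0,0,-0.04],
    [0,0,-0.02],
    [0,0,0]
  ],
  "rotation": [
    [0,0,0],
    [0,0,0],
    [0,0,0],
    [0,0,0],
    [0,0,0],
    [0,0,0],
    [0,0,0],
    [0,0,0]
  ],
  "fingers": [0.07,0.08,0.08,0.08,0.08,0.08,0.08,0.08]
}}

```text
t: 16.6
eef_pos: [0.5143, 0.0533, 0.1613]
tcp_rot: [[0.972, -0.234, -0.004], [-0.234, -0.972, 0.001], [-0.004, -0.0, -1.0]]
contact_force: [0.7, 1.2, -0.7]
width: 0.0799
```

```bash
python3 - <<'E'
from h import *
s,im,d=wlook("w27",.12)
im,d=manip.get_image("side");cv2.imwrite("pics/s27.png",cv2.resize(im[180:300,200:360,::-1],(800,600)))
E
```

```text
16.6 [0.5143 0.0533 0.1613] [[0.9723, -0.2337, -0.004], [-0.2337, -0.9723, 0.0014], [-0.0042, -0.0004, -1.0]]
w27 rect c [0.5154 0.0547] size [57.1 55.6] ang 76.25 centroid [0.5156 0.0556 0.12  ]
depth z 0.11995566056559336
```

View pics/w27.png

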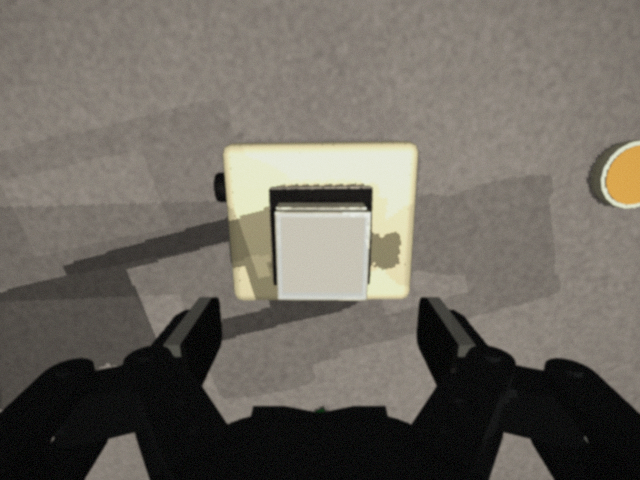

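View pics/s27.png

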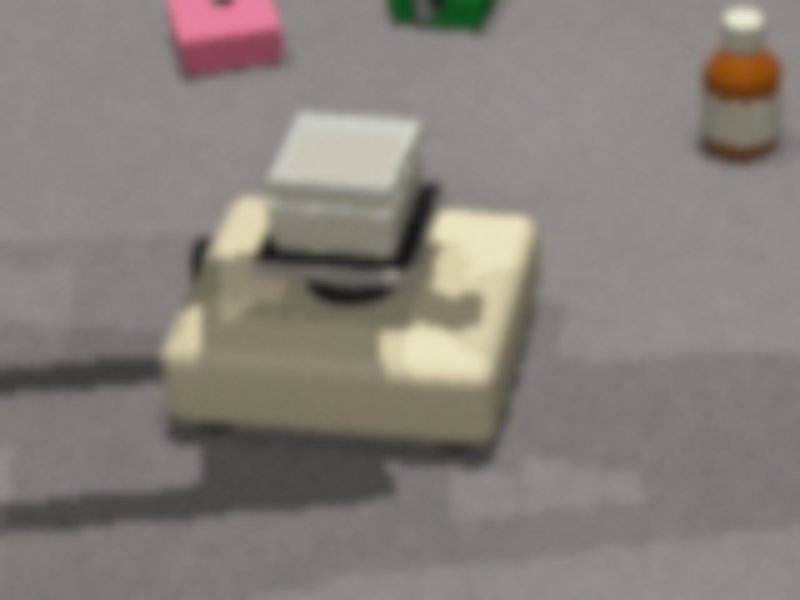

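The stack is square: wrist view top dish centre (322,254), side view edges in line, about 1 mm offset. Closing the fingers and measuring the tip offset when shut.

Request:
{"name": "move_arm", "arguments": {
  "linear": [
    [0,0,0],
    [0,0,0],
    [0,0,0],
    [0,0,0],
    [0,0,0],
    [0,0,0],
    [0,0,0],
    [0,0,0]
  ],
  "rotation": [
    [0,0,0],
    [0,0,0],
    [0,0,0],
    [0,0,0],
    [0,0,0],
    [0,0,0],
    [0,0,0],
    [0,0,0]
  ],
  "fingers": [0,0,0,0,0,0,0,0]
}}

```text
t: 17.5
eef_pos: [0.5084, 0.0531, 0.153]
tcp_rot: [[0.972, -0.234, -0.02], [-0.234, -0.972, 0.001], [-0.019, 0.004, -1.0]]
contact_force: [-0.1, -0.2, 0.7]
width: 0.0001
```

```bash
python3 - <<'E'
from h import *
s=manip.read_state();im,d=manip.get_image("wrist");cv2.imwrite("pics/w28.png",im[:,:,::-1]);W=cloud("wrist",d,s);T=(W-s["eef_pos"])@s["tcp_rot"]
m=(np.abs(T[...,0])<.02)&(np.abs(T[...,1])<.014)&(T[...,2]<0.02)&(im.max(2)<90)
print(s["width"],s["eef_pos"],"tips tool z",np.percentile(T[m][:,2],[100,99,97,90]).round(4),m.sum())
print(T[m][np.argsort(-T[m][:,2])[:8]].round(4))
im,d=manip.get_image("side");cv2.imwrite("pics/s28.png",cv2.resize(im[160:280,200:360,::-1],(800,600)));S=cloud("side",d);Q=(S-s["eef_pos"])@s["tcp_rot"]
m=(np.abs(Q[...,0])<.02)&(np.abs(Q[...,1])<.02)&(S[...,2]>.13)&(S[...,2]<.21);print("side tip z",np.percentile(Q[m][:,2],[100,99,95]))
E
```

```text
5.0299627164540964e-05 [0.50842756 0.05308793 0.15296301] tips tool z [-0.0253 -0.0295 -0.0336 -0.0441] 12165
[[-0.0059 -0.0102 -0.0253]
 [-0.005  -0.0103 -0.0257]
 [ 0.0025 -0.0104 -0.0259]
 [-0.     -0.0105 -0.026 ]
 [ 0.0008 -0.0106 -0.0262]
 [ 0.0037 -0.0107 -0.0264]
 [ 0.0041 -0.0107 -0.0265]
 [-0.0013 -0.0107 -0.0266]]
side tip z [-0.02338856 -0.02376725 -0.0268345 ]
```

View pics/w28.png

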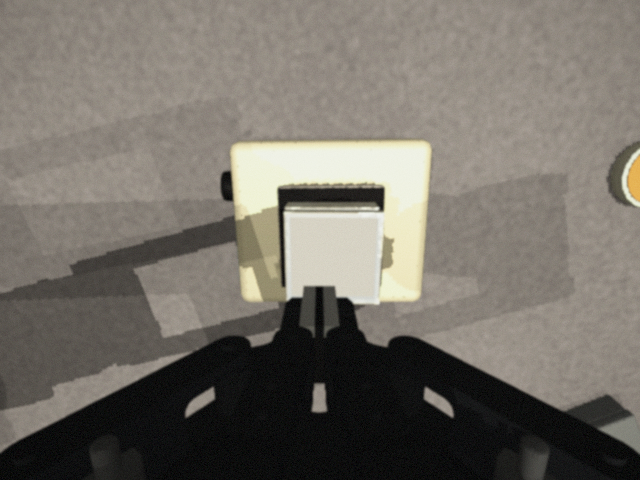

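View pics/s28.png

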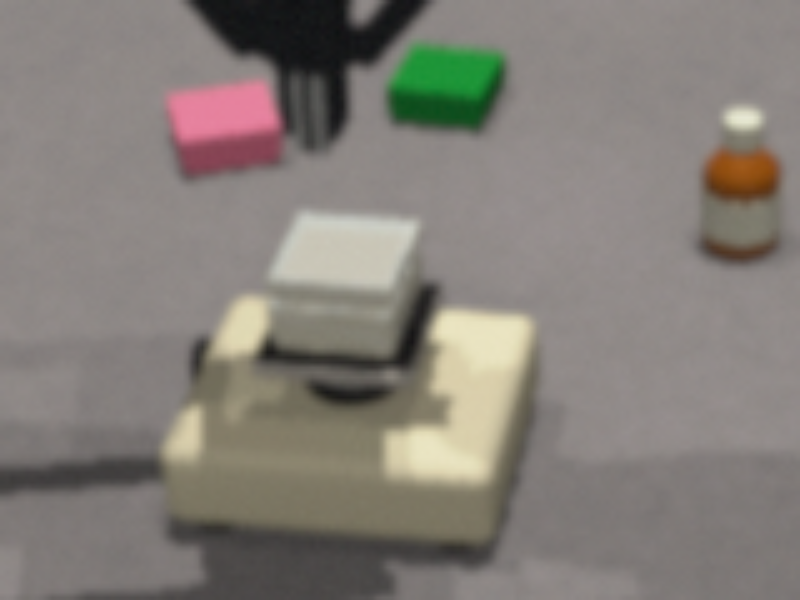

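The shut tips are about 23.5 mm behind the TCP, so contact is expected at TCP z≈0.0965 and the 8 mm press at ≈0.0885. The arm drifted slightly while holding, so I'm re-centring and levelling.

```bash
python3 plan.py .515 .054 .12 -13.5 0
```

```text
t 17.6 d [ 0.0066  0.0009 -0.0331] N 1
{"linear": [[0.0068, -0.0025, 0.0329]], "rotation": [[0.0035, 0.0192, -0.0004]], "fingers": [0.0]}
```

Request:
{"name": "move_arm", "arguments": {
  "linear": [
    [0.0065,-0.0025,0.018],
    [0,0,0.012],
    [0,0,0]
  ],
  "rotation": [
    [0.0035,0.019,0],
    [0,0,0],
    [0,0,0]
  ],
  "fingers": [0,0,0]
}}

```text
t: 17.9
eef_pos: [0.5164, 0.0541, 0.1233]
tcp_rot: [[0.972, -0.234, 0.004], [-0.234, -0.972, 0.0], [0.004, -0.001, -1.0]]
contact_force: [-0.7, 0.3, -0.6]
width: -0.0
```

```bash
python3 plan.py .515 .054 .098 -13.5 0; python3 - <<'E'
from h import *
im,d=manip.get_image("side");cv2.imwrite("pics/s29.png",cv2.resize(im[160:280,200:360,::-1],(800,600)))
E
```

```text
t 17.9 d [-0.0014 -0.0001 -0.0253] N 1
{"linear": [[-0.0015, 0.0005, 0.0253]], "rotation": [[-0.0009, -0.0036, -0.0004]], "fingers": [0.0]}
```

View pics/s29.png

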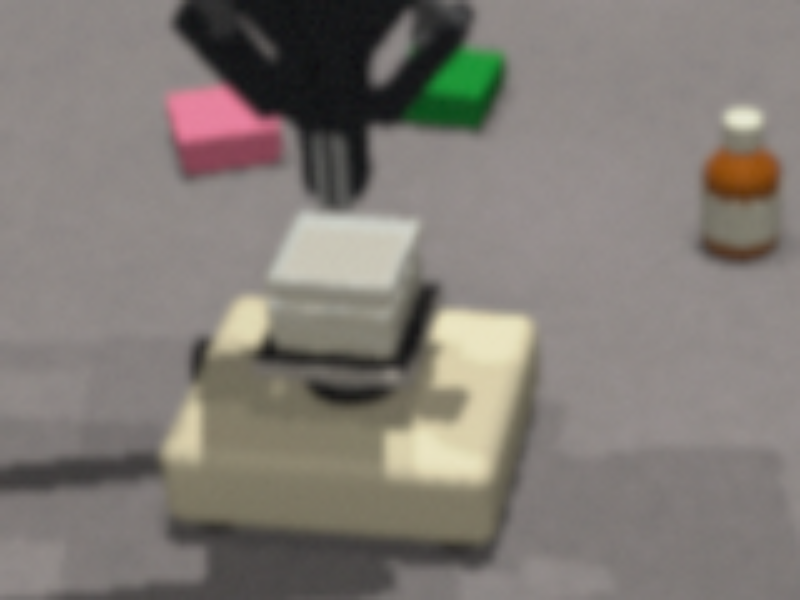

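The fingers hang above the centre of the stack at (335,200). Approaching to about 3 mm above contact.

Request:
{"name": "move_arm", "arguments": {
  "linear": [
    [-0.0012,0,0.012],
    [0,0,0.009],
    [0,0,0]
  ],
  "rotation": [
    [-0.001,-0.0035,0],
    [0,0,0],
    [0,0,0]
  ],
  "fingers": [0,0,0]
}}

```text
t: 18.25
eef_pos: [0.5169, 0.0544, 0.1028]
tcp_rot: [[0.972, -0.234, 0.003], [-0.234, -0.972, -0.0], [0.003, -0.001, -1.0]]
contact_force: [0.2, 0.1, -0.1]
width: -0.0
```

```bash
python3 plan.py .515 .054 .0955 -13.5 0; python3 - <<'E'
from h import *
s,im,d=wlook("w30",.12);print(s["contact_force"])
im,d=manip.get_image("side");cv2.imwrite("pics/s30.png",cv2.resize(im[180:280,210:350,::-1],(770,550)))
E
```

```text
t 18.25 d [-0.0019 -0.0004 -0.0073] N 1
{"linear": [[-0.0017, 0.0009, 0.0073]], "rotation": [[-0.0008, -0.0033, -0.0004]], "fingers": [0.0]}
18.25 [0.5169 0.0544 0.1028] [[0.9723, -0.2338, 0.0034], [-0.2339, -0.9723, -0.0], [0.0033, -0.0008, -1.0]]
w30 rect c [0.5163 0.0583] size [51.  55.7] ang 76.27 centroid [0.5178 0.0654 0.12  ]
depth z 0.11994146210319381
[ 0.21887236  0.10253513 -0.1246067 ]
```

View pics/s30.png

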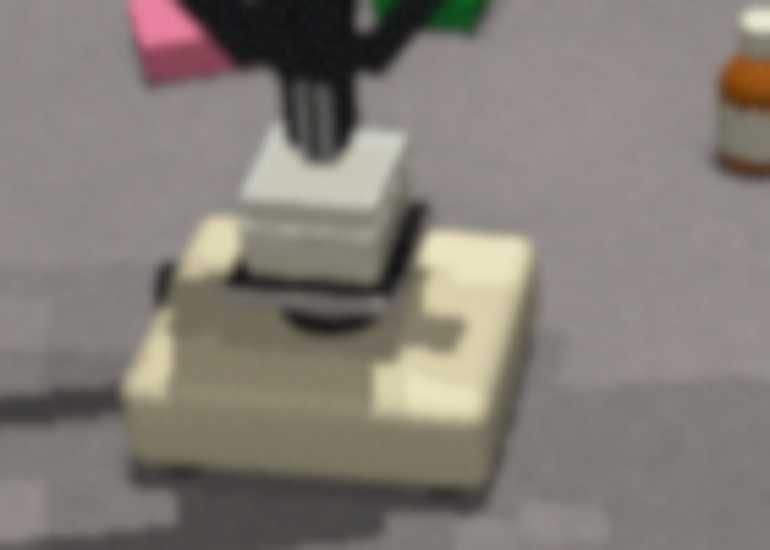

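View pics/w30.png

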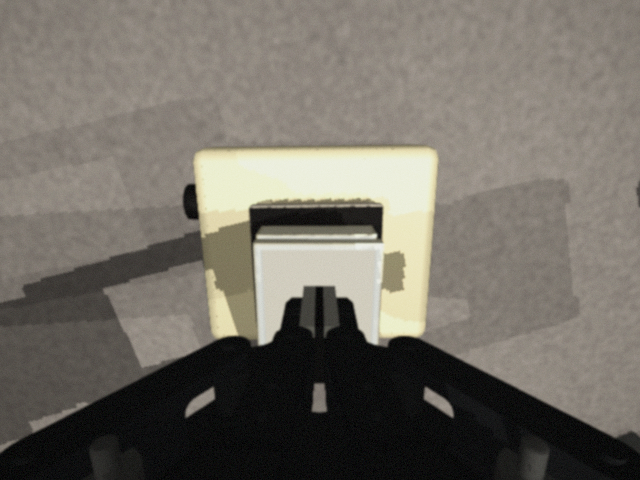

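The tips are about 6 mm above the dish and central. Going down to contact in small steps.

Request:
{"name": "move_arm", "arguments": {
  "linear": [
    [-0.0017,0.0005,0.003],
    [0,0,0.002],
    [0,0,0.001]
  ],
  "rotation": [
    [-0.001,-0.0035,0],
    [0,0,0],
    [0,0,0]
  ],
  "fingers": [0,0,0]
}}

```text
t: 18.65
eef_pos: [0.5162, 0.0544, 0.0982]
tcp_rot: [[0.972, -0.234, 0.002], [-0.234, -0.972, -0.0], [0.002, -0.0, -1.0]]
contact_force: [-0.7, 0.1, 3.4]
width: 0.0
```

Contact at TCP z≈0.098 with 3.4 N. Pressing in small steps.

Request:
{"name": "move_arm", "arguments": {
  "linear": [
    [-0.0005,0,0.002],
    [0,0,0.002]
  ],
  "rotation": [
    [0,-0.002,0],
    [0,0,0]
  ],
  "fingers": [0,0]
}}

```text
t: 18.85
eef_pos: [0.5162, 0.0544, 0.095]
tcp_rot: [[0.972, -0.234, 0.002], [-0.234, -0.972, 0.0], [0.002, -0.001, -1.0]]
contact_force: [-1.9, -0.6, 4.4]
width: -0.0001
```

Request:
{"name": "move_arm", "arguments": {
  "linear": [
    [0,0,0.002],
    [0,0,0.002]
  ],
  "rotation": [
    [0,0,0],
    [0,0,0]
  ],
  "fingers": [0,0]
}}

```text
t: 19.05
eef_pos: [0.5162, 0.0544, 0.0918]
tcp_rot: [[0.972, -0.234, 0.002], [-0.234, -0.972, 0.0], [0.002, -0.001, -1.0]]
contact_force: [-2.4, 0.2, 7.2]
width: -0.0003
```

```bash
cat > pl.py <<'E'
import sys
from h import *
s=manip.read_state();im,d=manip.get_image("wrist");n=sys.argv[1];cv2.imwrite(f"pics/w{n}.png",im[:,:,::-1]);W=cloud("wrist",d,s)
g=im.astype(int)
dz=W[246:272,270:368,2];print("top z med",np.median(dz),"plat black z",np.median(W[...,2][(g.max(2)<45)&(W[...,2]>.06)&(W[...,2]<.088)&(np.arange(480)[:,None]<240)]))
print(s["eef_pos"],s["contact_force"])
im,d=manip.get_image("side");cv2.imwrite(f"pics/s{n}.png",cv2.resize(im[180:280,210:350,::-1],(770,550)))
s=manip.read_state();print(s["eef_pos"],s["contact_force"],s["t"])
E
python3 pl.py 31
```

```text
top z med 0.11256650780280875 plat black z 0.07453258309017838
[0.51622398 0.05436546 0.09182112] [-2.41151866  0.23775941  7.23291089]
[0.51619945 0.05436618 0.09177504] [-1.55853665 -0.06058459  8.13606951] 19.15
```

View pics/s31.png

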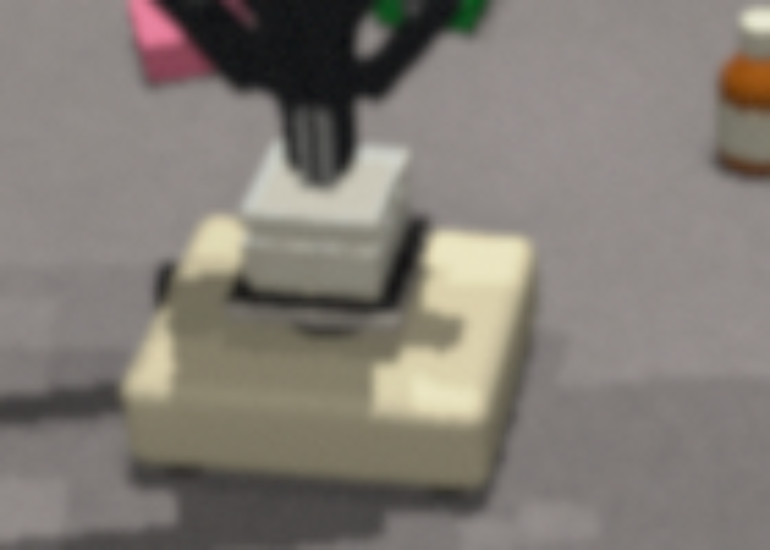

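View pics/w31.png

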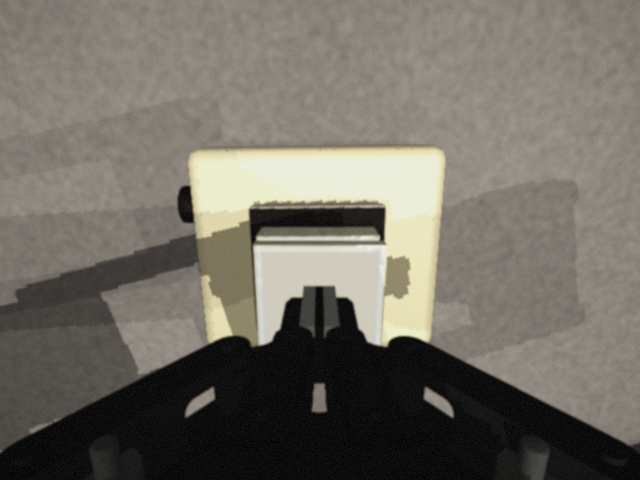

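Wrist depth shows the dish top down 7.4 mm and the platform down 7.5 mm, with 7–8 N measured, where the spring data imply about 8. The dishes are in line (shallow columns 255–385, deep 257–380). One stability check, then I'll hand in.

```bash
python3 - <<'E'
from h import *
F=[]
for i in range(6):
    im,d=manip.get_image("side");s=manip.read_state();F.append(s["contact_force"][2]);print(s["t"],s["eef_pos"].round(4),F[-1].round(2))
S=cloud("side",d)
for n,uv in(("bottle",(348,196)),("round",(389,250)),("box",(390,338))):
    print(n,S[uv[1],uv[0]].round(3))
d0=np.load("pics/side0.npy");S0=cloud("side",d0)
for uv in((348,196),(389,250),(390,338)):print(S0[uv[1],uv[0]].round(3))
if 4<np.mean(F)<10 and abs(s["eef_pos"][2]-.0918)<.0015: manip.hand_in();print("handed in")
E
```

```text
19.2 [0.5162 0.0544 0.0919] 7.69
19.25 [0.5162 0.0544 0.0919] 6.34
19.3 [0.5162 0.0544 0.092 ] 7.66
19.35 [0.5162 0.0543 0.092 ] 6.81
19.4 [0.5162 0.0544 0.092 ] 7.5
19.45 [0.5162 0.0544 0.092 ] 6.98
bottle [0.713 0.211 0.049]
round [0.784 0.018 0.016]
box [ 0.729 -0.262  0.033]
[0.714 0.213 0.048]
[0.784 0.019 0.015]
[ 0.729 -0.261  0.032]
the job is handed in; nothing more can be done
handed in
```

I set the deep dish on the platform, put the shallow dish on top of it, and pressed with the closed fingers. I handed the job in at 19.5 s, still pressing; no verdict was reported.

**Last checks**
- **Platform:** wrist-camera depth shows it about 7.5 mm down. The push is steady at 6.3–8.1 N, roughly what the spring data imply for that depth.
- **Dishes:** the deep dish was about 1 mm off the platform centre just after it was placed. The shallow dish is about 1 mm off the deep one, and all edges agree within about 0.5°. The cameras disagree by 1–2 mm on absolute position.
- **Bystanders:** the bottle, slide box and round dish read within 2 mm of where they started.

**What went wrong or disagreed**
- **First grasp missed:** the fingers closed above the deep dish without touching it. The cameras put the fingertips 23–36 mm behind the reported tool point, but the robot description puts them 14 mm ahead. I used the measured values from then on.
- **Holding drift:** small moves often fell short or overshot by a few millimetres, and the arm drifted while holding. I re-measured and corrected before each grasp, placement and press.

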